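# Restock the padlock rack

## Robot

A 6-joint arm with a two-finger parallel gripper is mounted at the origin on the work surface. World frame = base frame: x ahead of the robot, y to its left, z up, the work surface at z = 0. Lengths are in mm, angles in rad, forces in N, time in s.
With the tool pointing down it reaches from about 350 to 775 mm from the base axis. Payload 7.3 kg.
Tool frame: the origin (TCP) lies at the very end of the fingers, on their centre line; the grasp point (between the pads) lies 19 mm behind it (pinch_z is the distance from the TCP to the grasp point, in mm); z points along the fingers, y is the direction in which the jaws open and shut (so a half turn about z gives the same grasp; the last joint's range is limited). The gripper opens to 92 mm and grips with 3 to 60 N. Pads are 19 mm wide; open, the fingers measure 130 mm over their backs; the gripper's body (75 mm by 190 mm) begins 47 mm behind the grasp point.
Start: joints at [1.002, 0.342, 1.524, -0, 1.275, -0.146], TCP at [215.404, 478.796, 226.741] pointing down, gripper open.
Joint ranges: [-2.53, 2.53], [-0.77, 2.02], [0.04, 2.7], [-1, 4.14], [0.28, 2.66], [-3.11, 3.11]. Speed limits (rad/s): [2.57, 2.57, 3.14, 3.14, 3.14, 3.14].

## Interface

Orientations are given as [roll, pitch, yaw] about the fixed x, y, z axes, in that order (R = Rz(yaw) Ry(pitch) Rx(roll)).
In Python, from plant import * gives the robot as it stands.
- The arm moves only by the tool step_arm, never from a script. Its argument "moves" is one flat list of numbers, 7 for each row, row after row: the shift along the tool's x, y, z scaled (see below), then the turn, a rotation vector about the tool's x, y, z scaled (see below), then the closure, from -1 (fully open) to 1 (shut). A call has 1 to 8 rows; each row shifts and turns the pose as measured when the row begins, along the tool's axes as they then stand; what a row does not reach is not made up. The controller multiplies each number of a shift by 2 cm and each number of a turn by 4 degrees. A row lasts 1/12 s, in which the tool goes at most 41.7 mm and 7.16 degrees, less where a joint would pass 70% of its speed; a pose out of reach is approached as far as the arm can. A call with a number of a shift or a turn outside -1 to 1 is refused whole. A call with a gripper value outside its range is refused whole. The fingers move at their own pace and stop on an object; the grip force is fixed at half the most. Time passes only in rows, so rows that do not move let the fingers close. It gives the time, the measured TCP pose, the force and the opening at its end, in the units of the state.
- get_obs(): the state, without advancing time (a new reading comes with each control period).
- capture(name): name is "scene" or "top"; returns the picture (400x640x3 uint8, red, green, blue); there is no depth.
- get_calibration(name): a dict with "mtx" (3x3 intrinsics, pixels), "k1" (the pictures are not rectified: a ray, as slopes to the right and down, at radius r is drawn at 1 + k1 r^2 times it, then the intrinsics apply), "eye" and "orientation" of the camera in the world. Camera axes: x right, y down, z forward; pixel columns grow to the right and rows downward; lengths in mm; the calibration is good to about 2 mm. A picture is of the moment at which its call begins. get_calibration takes no time and is no camera call.
- close_job(): hands the job in, once; it reports no verdict.
The state is a dict: "time": time; "joint_positions": joint angles; "dq": joint speeds; "tau": joint torques, N m; "tool_pos": TCP position; "tcp_rot": TCP orientation; "contact_force": force on the tool from outside, world axes, zero at the start; "moment": the same for the moment, N m; "grip_width": finger opening in mm.
Only numpy, scipy, OpenCV 4.12 (cv2) and the standard library are available. Lean on these libraries where they do the work, as an engineer would, in place of code of your own. Each camera call takes 0.05 s, during which the arm holds its last target.

## Task

Two of the five pockets in the sloping padlock rack have run empty: find them and put one of the two spare padlocks into each, lying on the slope with the shackle uphill. Slide each body down into the sleeve and push back the stiff stop until it is solid, so that the padlock is fully home, then let go. Do not disturb the jar, the tub or the screwdriver.

Things in the scene. Friction and masses are not known exactly. Their poses are not given: they have to be found in the camera images.
- rack: grey board climbing at 32 deg (0.56 rad) away from the robot, along its +x; origin on the bench under its middle, z up. Five alike pockets, 72 mm apart along y, in changing order; three hold fixed padlocks like the spares, two are empty (look or feel). In an empty one a stiff black sliding stop stands 7 to 10 mm uphill of home; it yields at about 5 N and must be pushed until solid
- pocket_a: one of five pockets on the rack; axes level, parallel to the rack's. Origin: on the sloped floor where a home padlock's origin lies, 24 mm uphill of the solid bottom. A steel sleeve covers the slope from 8 to 24 mm downhill of the origin, open uphill only: inside 37 mm wide, 28 mm high square to the slope; roof 3 mm, walls 4 mm. Uphill of it the slope is bare for 100 mm
- pocket_b: one of five pockets on the rack; axes level, parallel to the rack's. Origin: on the sloped floor where a home padlock's origin lies, 24 mm uphill of the solid bottom. A steel sleeve covers the slope from 8 to 24 mm downhill of the origin, open uphill only: inside 37 mm wide, 28 mm high square to the slope; roof 3 mm, walls 4 mm. Uphill of it the slope is bare for 100 mm
- pocket_c: one of five pockets on the rack; axes level, parallel to the rack's. Origin: on the sloped floor where a home padlock's origin lies, 24 mm uphill of the solid bottom. A steel sleeve covers the slope from 8 to 24 mm downhill of the origin, open uphill only: inside 37 mm wide, 28 mm high square to the slope; roof 3 mm, walls 4 mm. Uphill of it the slope is bare for 100 mm
- pocket_d: one of five pockets on the rack; axes level, parallel to the rack's. Origin: on the sloped floor where a home padlock's origin lies, 24 mm uphill of the solid bottom. A steel sleeve covers the slope from 8 to 24 mm downhill of the origin, open uphill only: inside 37 mm wide, 28 mm high square to the slope; roof 3 mm, walls 4 mm. Uphill of it the slope is bare for 100 mm
- pocket_e: one of five pockets on the rack; axes level, parallel to the rack's. Origin: on the sloped floor where a home padlock's origin lies, 24 mm uphill of the solid bottom. A steel sleeve covers the slope from 8 to 24 mm downhill of the origin, open uphill only: inside 37 mm wide, 28 mm high square to the slope; roof 3 mm, walls 4 mm. Uphill of it the slope is bare for 100 mm
- spare_1: loose spare padlock lying flat on the bench, about 0.26 kg: brass body 48 x 32 x 22 mm (x, y, z); steel shackle of 7 mm bar, 27 mm wide, standing out 30 mm at the +x end, mid-thickness. Origin: centre of the body's underside; +x to the shackle (at first within 0.6 rad of away from the robot), z up. Both spares are alike; either may go in either empty pocket
- spare_2: loose spare padlock lying flat on the bench, about 0.26 kg: brass body 48 x 32 x 22 mm (x, y, z); steel shackle of 7 mm bar, 27 mm wide, standing out 30 mm at the +x end, mid-thickness. Origin: centre of the body's underside; +x to the shackle (at first within 0.6 rad of away from the robot), z up. Both spares are alike; either may go in either empty pocket
- jar: bystander: clear jar with black lid, 72 mm diameter, 110 mm high, origin under its centre, standing
- tub: bystander: clear open plastic tub 120 x 90 x 45 mm (x, y, z), origin under its centre
- screwdriver: bystander: screwdriver 190 mm long lying along its x axis beyond the rack
There are look-alikes about, which are no part of the job. What is shaped like the spare_1 but purple is not meant. Leave any red look-alike of the spare_2 alone.

How it is judged (in metres and radians):
On the way, in this order (a step that is already met when the one before it is completed fails the run):
1. one spare padlock is home in an empty pocket ((((distance between spare_1 and pocket_a below 0.0045 m and angle between spare_1's own z axis and vertical between 0.46 and 0.66 rad and angle between the y axis of spare_1 and the y axis of pocket_a, either way round below 0.15 rad) or (distance between spare_1 and pocket_b below 0.0045 m and angle between spare_1's own z axis and vertical between 0.46 and 0.66 rad and angle between the y axis of spare_1 and the y axis of pocket_b, either way round below 0.15 rad) or (distance between spare_1 and pocket_c below 0.0045 m and angle between spare_1's own z axis and vertical between 0.46 and 0.66 rad and angle between the y axis of spare_1 and the y axis of pocket_c, either way round below 0.15 rad) or (distance between spare_1 and pocket_d below 0.0045 m and angle between spare_1's own z axis and vertical between 0.46 and 0.66 rad and angle between the y axis of spare_1 and the y axis of pocket_d, either way round below 0.15 rad) or (distance between spare_1 and pocket_e below 0.0045 m and angle between spare_1's own z axis and vertical between 0.46 and 0.66 rad and angle between the y axis of spare_1 and the y axis of pocket_e, either way round below 0.15 rad)) or ((distance between spare_2 and pocket_a below 0.0045 m and angle between spare_2's own z axis and vertical between 0.46 and 0.66 rad and angle between the y axis of spare_2 and the y axis of pocket_a, either way round below 0.15 rad) or (distance between spare_2 and pocket_b below 0.0045 m and angle between spare_2's own z axis and vertical between 0.46 and 0.66 rad and angle between the y axis of spare_2 and the y axis of pocket_b, either way round below 0.15 rad) or (distance between spare_2 and pocket_c below 0.0045 m and angle between spare_2's own z axis and vertical between 0.46 and 0.66 rad and angle between the y axis of spare_2 and the y axis of pocket_c, either way round below 0.15 rad) or (distance between spare_2 and pocket_d below 0.0045 m and angle between spare_2's own z axis and vertical between 0.46 and 0.66 rad and angle between the y axis of spare_2 and the y axis of pocket_d, either way round below 0.15 rad) or (distance between spare_2 and pocket_e below 0.0045 m and angle between spare_2's own z axis and vertical between 0.46 and 0.66 rad and angle between the y axis of spare_2 and the y axis of pocket_e, either way round below 0.15 rad)))), for 0.2 s.
2. both spare padlocks are home, one in each empty pocket (((distance between spare_1 and pocket_a below 0.0045 m and angle between spare_1's own z axis and vertical between 0.46 and 0.66 rad and angle between the y axis of spare_1 and the y axis of pocket_a, either way round below 0.15 rad) or (distance between spare_1 and pocket_b below 0.0045 m and angle between spare_1's own z axis and vertical between 0.46 and 0.66 rad and angle between the y axis of spare_1 and the y axis of pocket_b, either way round below 0.15 rad) or (distance between spare_1 and pocket_c below 0.0045 m and angle between spare_1's own z axis and vertical between 0.46 and 0.66 rad and angle between the y axis of spare_1 and the y axis of pocket_c, either way round below 0.15 rad) or (distance between spare_1 and pocket_d below 0.0045 m and angle between spare_1's own z axis and vertical between 0.46 and 0.66 rad and angle between the y axis of spare_1 and the y axis of pocket_d, either way round below 0.15 rad) or (distance between spare_1 and pocket_e below 0.0045 m and angle between spare_1's own z axis and vertical between 0.46 and 0.66 rad and angle between the y axis of spare_1 and the y axis of pocket_e, either way round below 0.15 rad)) and ((distance between spare_2 and pocket_a below 0.0045 m and angle between spare_2's own z axis and vertical between 0.46 and 0.66 rad and angle between the y axis of spare_2 and the y axis of pocket_a, either way round below 0.15 rad) or (distance between spare_2 and pocket_b below 0.0045 m and angle between spare_2's own z axis and vertical between 0.46 and 0.66 rad and angle between the y axis of spare_2 and the y axis of pocket_b, either way round below 0.15 rad) or (distance between spare_2 and pocket_c below 0.0045 m and angle between spare_2's own z axis and vertical between 0.46 and 0.66 rad and angle between the y axis of spare_2 and the y axis of pocket_c, either way round below 0.15 rad) or (distance between spare_2 and pocket_d below 0.0045 m and angle between spare_2's own z axis and vertical between 0.46 and 0.66 rad and angle between the y axis of spare_2 and the y axis of pocket_d, either way round below 0.15 rad) or (distance between spare_2 and pocket_e below 0.0045 m and angle between spare_2's own z axis and vertical between 0.46 and 0.66 rad and angle between the y axis of spare_2 and the y axis of pocket_e, either way round below 0.15 rad))), for 0.2 s.
At the end, for the whole second after the job is handed in: each of the two pockets that were empty holds one spare padlock: its origin within 4.5 mm of the pocket's origin (so bottomed on the pushed-back stop), lying on the slope (tilt 0.46 to 0.66 rad), square to the row within 0.15 rad, at rest (all of step 2 and linear speed of each of spare_1, spare_2 below 0.02 m/s); the robot touches nothing.
It fails at once if the jar is moved more than 30 mm (distance of jar from where it was at the start of the episode above 0.03 m).
It fails at once if the tub is moved more than 30 mm (distance of tub from where it was at the start of the episode above 0.03 m).
It fails at once if the screwdriver is moved more than 30 mm (distance of screwdriver from where it was at the start of the episode above 0.03 m).
It also fails if it takes over 64 s, if anything falls off the work surface, if the arm or the gripper's body presses on something with over 40 N, if the wrist force passes 120 N, or if a joint passes its speed limit or range.

## Working session

There is one attempt and no reset: what is moved stays moved. The work goes in short steps, Python scripts to look and compute and a tool call to move; the robot and the scene stay as the last step left them, time stands still between calls to the robot, and variables do not carry over. Pictures are saved under pics/ and viewed, and the job is handed in when it is done.

Besides the shell and the picture viewer there is one more tool, called after ">>>" as a command line: name --argument value ..., lists and objects as JSON in quotes. step_arm: Moves the arm, as the interface text tells. Shifts and turns lie within -1 to 1; 1 stands for 2 cm of shift or 4 degrees of turn. Its arguments: {"type":"object","properties":{"moves":{"type":"array"}},"required":["moves"]}

```bash
ls; mkdir -p pics; python3 - <<'E'
from plant import *
import cv2
o=get_obs();print(o)
for n in("scene","top"):
    im=capture(n);cv2.imwrite(f"pics/{n}0.png",im[:,:,::-1]);print(n,get_calibration(n))
E
```

```text
pics
{'time': 0.0, 'joint_positions': array([ 1.00199950e+00,  3.42736405e-01,  1.52504960e+00, -6.22066612e-06,
        1.27542237e+00, -1.45985104e-01]), 'dq': array([-2.19415649e-03,  8.71576239e-04,  1.39637010e-03,  3.93651569e-04,
        7.36340886e-05, -1.26071495e-03]), 'tau': array([-1.43392241e-03, -4.31238091e+01, -2.44223768e+01,  7.16203311e-02,
        5.58321574e-02, -1.08265901e-04]), 'tool_pos': array([215.16117689, 478.41279383, 226.02651012]), 'tcp_rot': array([-3.13999325e+00, -2.29149302e-04,  2.71878257e+00]), 'contact_force': array([ 0.03243218, -0.13412325,  0.3907972 ]), 'moment': array([-0.03091186, -0.00196589,  0.02102167]), 'grip_width': 92.05221654121179}
scene {'mtx': array([[464.44749464,   0.        , 322.43945657],
       [  0.        , 464.44749464, 201.45841521],
       [  0.        ,   0.        ,   1.        ]]), 'k1': 0.024510860057163828, 'eye': array([1248.93553275,  -81.27413113, 1000.20527826]), 'orientation': array([-2.52422963, -0.01094346,  1.42418385])}
top {'mtx': array([[447.03402082,   0.        , 316.26186547],
       [  0.        , 447.03402082, 197.48332983],
       [  0.        ,   0.        ,   1.        ]]), 'k1': -0.05894386859248874, 'eye': array([ 456.95818599,   45.42462798, 1422.6003307 ]), 'orientation': array([-3.03572532, -0.02402014, -1.54550889])}
```

View pics/scene0.png

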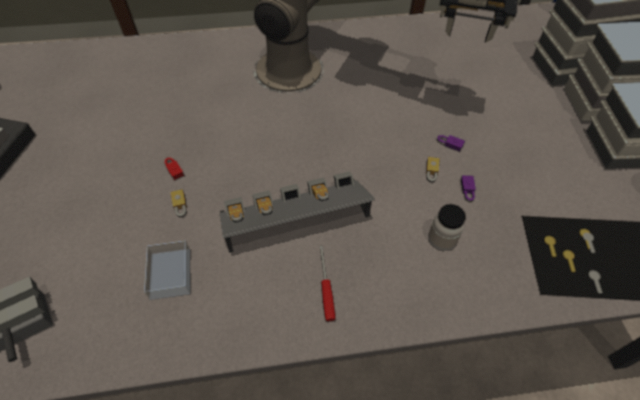

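View pics/top0.png

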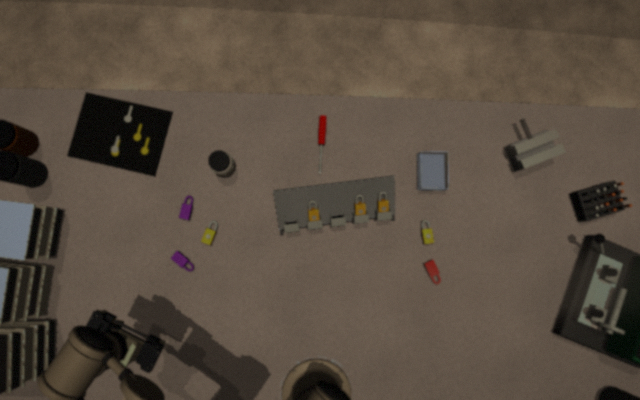

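Candidates: in the top view there are yellow padlocks at (209,234) and (428,233), purple ones at (187,207) and (182,260), and a red one at (432,271). The yellow (brass) pair fits the spares. The empty pockets look like (291,227) and (338,221), where the others hold orange bodies. I'll confirm in crops.

```bash
cat > h.py <<'E'
import numpy as np,cv2
from plant import *
from scipy.spatial.transform import Rotation as R
def cam(n):
    c=get_calibration(n); return c
def rot(rpy): return R.from_euler('xyz',rpy).as_matrix()
def ray(n,u,v):
    c=cam(n);K=c['mtx'];x=(u-K[0,2])/K[0,0];y=(v-K[1,2])/K[1,1]
    rd=np.hypot(x,y);r=rd
    for _ in range(30): r=rd/(1+c['k1']*r*r)
    s=r/rd if rd>0 else 1
    d=rot(c['orientation'])@np.array([x*s,y*s,1]);return c['eye'],d
def onz(n,u,v,z):
    e,d=ray(n,u,v);return e+d*(z-e[2])/d[2]
def proj(n,P):
    c=cam(n);q=rot(c['orientation']).T@(np.atleast_2d(P)-c['eye']).T
    x=q[0]/q[2];y=q[1]/q[2];f=1+c['k1']*(x*x+y*y);K=c['mtx']
    return np.c_[K[0,0]*x*f+K[0,2],K[1,1]*y*f+K[1,2]]
def crop(src,out,u0,v0,w,h,k):
    im=cv2.imread(src)[v0:v0+h,u0:u0+w];cv2.imwrite(out,cv2.resize(im,None,fx=k,fy=k,interpolation=cv2.INTER_CUBIC))
E
python3 - <<'E'
from h import *
crop("pics/top0.png","pics/c1.png",265,165,140,80,5)
crop("pics/top0.png","pics/c2.png",165,185,70,90,6)
crop("pics/top0.png","pics/c3.png",395,205,70,90,6)
crop("pics/scene0.png","pics/c4.png",210,165,170,90,4)
E
```

```text
(no output)
```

View pics/c1.png

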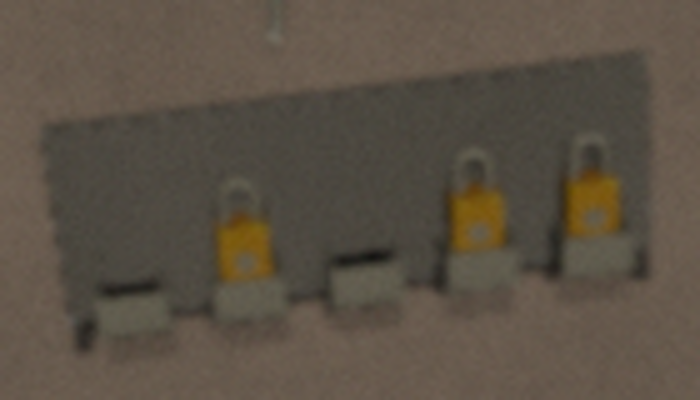

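View pics/c2.png

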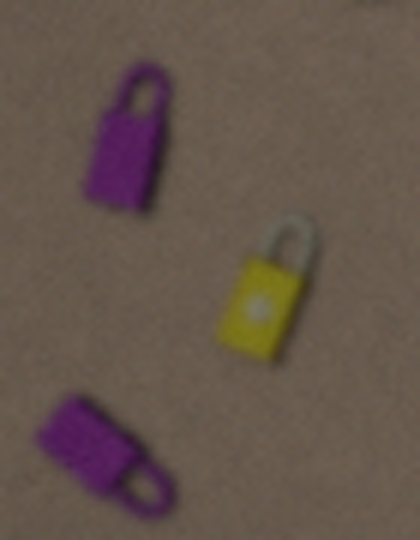

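View pics/c3.png

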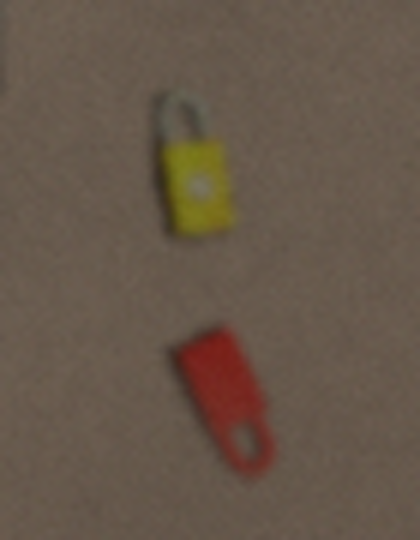

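View pics/c4.png

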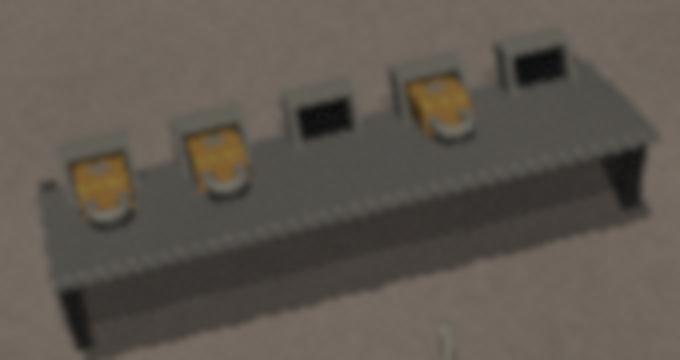

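Confirmed: the yellow pair with steel shackles are the spares, and pockets 1 and 3 counted from the +y (left) side are empty, with black mouths. Next I fit models to both pictures.

```bash
cat > fit.py <<'E'
from h import *
from scipy.optimize import least_squares, minimize
A=0.56
def imgs(tag):
    o={}
    for n in("scene","top"):
        im=cv2.imread(f"pics/{n}{tag}.png").astype(float);r=im[:,:,2];b=im[:,:,0];g=im[:,:,1]
        o[n]=((r+g)/2-b)/(r+g+b+1)
    return o
S=8
def shackle():
    p=[[20,-10,11],[44-.5,-10,11]]
    a=np.linspace(-90,90,13)*np.pi/180
    p=[[20,-10,11]]+[[40.5+10*np.cos(t),10*np.sin(t),11] for t in a]+[[20,10,11]]
    return np.array(p,float)
def render(n,poses,slo,box,shk=True):
    u0,v0,w,h=box
    m=np.zeros((h*S,w*S),np.uint8)
    for (T,Rm) in poses:
        B=np.array([[s,y,z] for s in(slo,24) for y in(-16,16) for z in(0,22)],float)
        p=proj(n,B@Rm.T+T); p=((p-[u0,v0]+.5)*S-.5)
        hull=cv2.convexHull(p.astype(np.float32))[:,0]
        cv2.fillConvexPoly(m,np.round(hull*16).astype(np.int32),255,shift=4)
        if shk:
            q=((proj(n,shackle()@Rm.T+T)-[u0,v0]+.5)*S-.5)
            c=cam(n);d=np.linalg.norm(c['eye']-T)
            cv2.polylines(m,[np.round(q*16).astype(np.int32)],False,0,int(7*c['mtx'][0,0]/d*S),shift=4)
    m=cv2.resize(m,(w,h),interpolation=cv2.INTER_AREA).astype(float)/255
    return cv2.GaussianBlur(m,(0,0),0.9)
def cost(n,im,poses,slo,box):
    u0,v0,w,h=box
    m=render(n,poses,slo,box);d=im[n][v0:v0+h,u0:u0+w]
    X=np.c_[m.ravel(),np.ones(m.size)];c,*_=np.linalg.lstsq(X,d.ravel(),rcond=None)
    r=d.ravel()-X@c
    return (r**2).sum()/((d-np.median(d))**2).sum()
def rackR(yaw): return R.from_euler('z',yaw).as_matrix()@R.from_euler('y',-A).as_matrix()
def rz(yaw): return R.from_euler('z',yaw).as_matrix()
E
cat > f1.py <<'E'
from fit import *
im=imgs("0")
# seeds
print([onz("top",209,236,22).round(1),onz("top",428,236,22).round(1),onz("top",338,222,60).round(1),onz("scene",433,167,22).round(),onz("scene",178,198,22).round()])
for nm,c0,bt,bs in(("L",onz("top",209,236,22),(190,212,40,45),(415,145,35,45)),("R",onz("top",428,236,22),(410,212,40,45),(160,182,40,40))):
    for cams in(("top",),("scene",),("top","scene")):
        def f(p):
            T=np.array([p[0],p[1],0]);t=0
            for n,b in(("top",bt),("scene",bs)):
                if n in cams:t+=cost(n,im,[(T,rz(p[2]))],-24,b)
            return t
        best=None
        for y0 in(-.4,0,.4):
            r=minimize(f,[c0[0],c0[1],y0],method="Nelder-Mead",options=dict(initial_simplex=[[c0[0],c0[1],y0],[c0[0]+8,c0[1],y0],[c0[0],c0[1]+8,y0],[c0[0],c0[1],y0+.2]],xatol=.02,fatol=1e-6))
            if best is None or r.fun<best.fun:best=r
        print(nm,cams,best.x.round(3),round(best.fun,4))
E
python3 f1.py
cat > f2.py <<'E'
from fit import *
im=imgs("0")
ks=(1,-1,-2)
bt=(268,180,135,62);bs=(215,170,165,65)
c0=onz("top",338,222,50)
def f(p,cams=("top","scene")):
    Rm=rackR(p[3]);t=0
    ps=[(np.array(p[:3])+rz(p[3])@[0,72*k,0],Rm) for k in ks]
    if "top" in cams:t+=cost("top",im,ps,p[4],bt)
    if "scene" in cams:t+=cost("scene",im,ps,p[5],bs)
    return t
x0=np.array([c0[0]+15,c0[1],45,.09,-10,-8])
st=np.diag([10,8,15,.08,3,3])
best=None
for cams in(("top","scene"),):
    x=x0
    for _ in range(3):
        r=minimize(f,x,args=(cams,),method="Nelder-Mead",options=dict(initial_simplex=np.vstack([x,x+st]),xatol=.02,fatol=1e-6,maxiter=2000));x=r.x
    print(cams,r.x.round(3),r.fun,f(r.x,("top",)),f(r.x,("scene",)))
x=r.x
for i,n in enumerate(("top","scene")):
    b=(bt,bs)[i];ps=[(np.array(x[:3])+rz(x[3])@[0,72*k,0],rackR(x[3])) for k in ks]
    m=render(n,ps,x[4+i],b);d=im[n][b[1]:b[1]+b[3],b[0]:b[0]+b[2]]
    d=(d-np.median(d))/(d.max()-np.median(d))
    v=np.vstack([d,m]);cv2.imwrite(f"pics/fit_{n}.png",cv2.resize((np.clip(v,0,1)*255).astype(np.uint8),None,fx=4,fy=4))
E
python3 f2.py
```

```text
[array([476.6, 346.8,  22. ]), array([ 494.3, -340. ,   22. ]), array([529.2, -51.9,  60. ]), array([491., 347.,  22.]), array([ 501., -337.,   22.])]
L ('top',) [ 4.78013e+02  3.51150e+02 -3.50000e-01] 0.1358
L ('scene',) [ 4.78055e+02  3.51096e+02 -3.63000e-01] 0.1379Traceback (most recent call last):
  File "f1.py", line 14, in <module>
    r=minimize(f,[c0[0],c0[1],y0],method="Nelder-Mead",options=dict(initial_simplex=[[c0[0],c0[1],y0],[c0[0]+8,c0[1],y0],[c0[0],c0[1]+8,y0],[c0[0],c0[1],y0+.2]],xatol=.02,fatol=1e-6))
    res = _minimize_neldermead(fun, x0, args, callback, bounds=bounds,
                               **options)
    fxcc = func(xcc)
    fx = function(np.copy(x), *(wrapper_args + args))
  File "f1.py", line 10, in f
    if n in cams:t+=cost(n,im,[(T,rz(p[2]))],-24,b)
                    ~~~~^^^^^^^^^^^^^^^^^^^^^^^^^^^
  File "fit.py", line 32, in cost
    m=render(n,poses,slo,box);d=im[n][v0:v0+h,u0:u0+w]
  File "fit.py", line 26, in render
    c=cam(n);d=np.linalg.norm(c['eye']-T)
  File "h.py", line 5, in cam
    c=get_calibration(n); return c
ValueError: time passes only in moves, steps and waits
Traceback (most recent call last):
  File "f2.py", line 18, in <module>
    r=minimize(f,x,args=(cams,),method="Nelder-Mead",options=dict(initial_simplex=np.vstack([x,x+st]),xatol=.02,fatol=1e-6,maxiter=2000));x=r.x
  File "f2.py", line 10, in f
    if "scene" in cams:t+=cost("scene",im,ps,p[5],bs)
                          ~~~~^^^^^^^^^^^^^^^^^^^^^^^
  File "fit.py", line 32, in cost
    m=render(n,poses,slo,box);d=im[n][v0:v0+h,u0:u0+w]
  File "fit.py", line 26, in render
    c=cam(n);d=np.linalg.norm(c['eye']-T)
  File "h.py", line 5, in cam
    c=get_calibration(n); return c
ValueError: time passes only in moves, steps and waits
```

The calibration call was made too often, so I'll store the constants.

```bash
python3 - <<'E'
s=open('h.py').read()
s=s.replace("    c=get_calibration(n); return c","    return CAL[n]")
s=s.replace("def cam(n)","""from numpy import array
CAL={'scene':{'mtx': array([[464.44749464,0,322.43945657],[0,464.44749464,201.45841521],[0,0,1.]]),'k1':0.024510860057163828,'eye':array([1248.93553275,-81.27413113,1000.20527826]),'orientation':array([-2.52422963,-0.01094346,1.42418385])},
'top':{'mtx':array([[447.03402082,0,316.26186547],[0,447.03402082,197.48332983],[0,0,1.]]),'k1':-0.05894386859248874,'eye':array([456.95818599,45.42462798,1422.6003307]),'orientation':array([-3.03572532,-0.02402014,-1.54550889])}}
def cam(n)""")
open('h.py','w').write(s)
E
python3 f1.py;python3 f2.py
```

```text
[array([476.6, 346.8,  22. ]), array([ 494.3, -340. ,   22. ]), array([529.2, -51.9,  60. ]), array([491., 347.,  22.]), array([ 501., -337.,   22.])]
L ('top',) [ 4.78013e+02  3.51150e+02 -3.50000e-01] 0.1358
L ('scene',) [ 4.78055e+02  3.51096e+02 -3.63000e-01] 0.1379
L ('top', 'scene') [ 4.78065e+02  3.51093e+02 -3.51000e-01] 0.2744
R ('top',) [ 4.96511e+02 -3.40302e+02  1.67000e-01] 0.1166
R ('scene',) [ 4.97225e+02 -3.39147e+02  1.74000e-01] 0.1135
R ('top', 'scene') [ 4.96732e+02 -3.39781e+02  1.73000e-01] 0.235
('top', 'scene') [ 5.66273e+02 -4.62640e+01  4.33790e+01  1.53000e-01 -1.22680e+01
 -1.53220e+01] 0.2737065153269522 0.15223187467823807 0.12147464064871417
```

View pics/fit_top.png

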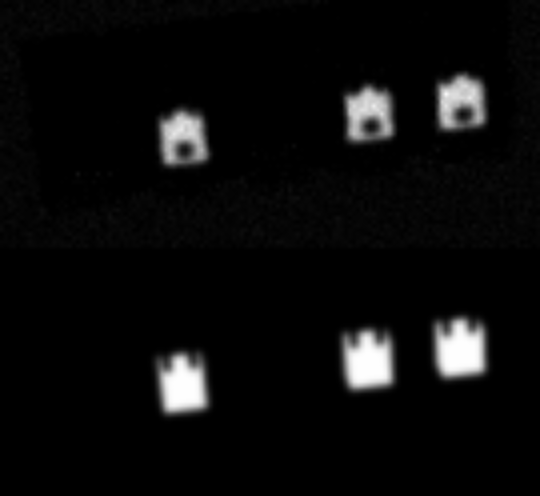

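View pics/fit_scene.png

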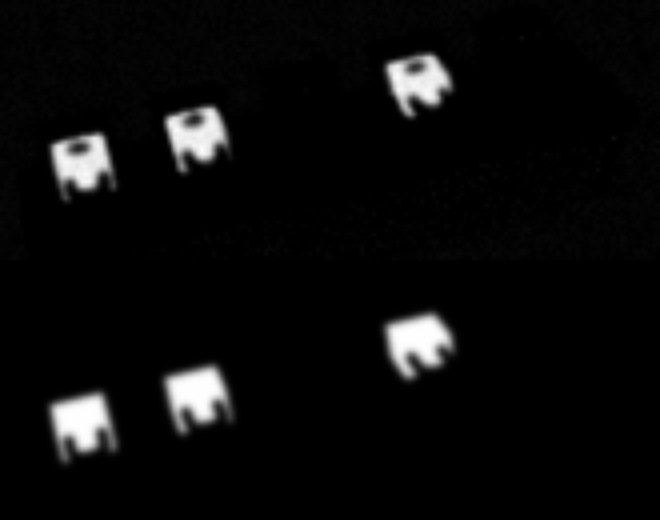

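```bash
cat > f3.py <<'E'
# overlay
from h import *
from fit import rackR,rz
c=np.array([566.27,-46.26,43.38]);yaw=.153
for n,b,k in(("top",(265,165,140,80),5),("scene",(210,165,170,90),4)):
    im=cv2.imread(f"pics/{n}0.png")[b[1]:b[1]+b[3],b[0]:b[0]+b[2]];im=cv2.resize(im,None,fx=k,fy=k,interpolation=cv2.INTER_CUBIC)
    im=np.clip(im.astype(float)*1.6,0,255).astype(np.uint8)
    Rm=rackR(yaw)
    def L(P,col):
        q=proj(n,np.array(P,float)@Rm.T+T);q=((q-b[:2]+.5)*k-.5)
        cv2.polylines(im,[np.round(q).astype(int)],False,col,1)
    for i in(2,1,0,-1,-2):
        T=c+rz(yaw)@[0,72*i,0]
        L([[-8,-22.5,31],[-24,-22.5,31],[-24,22.5,31],[-8,22.5,31],[-8,-22.5,31],[-8,-22.5,0],[-8,22.5,0],[-8,22.5,31]],(0,255,0))
        if i in(1,-1,-2):L([[-8,-16,22],[24,-16,22],[24,16,22],[-8,16,22]],(255,0,0));L([[24,-16,22],[24,-16,0],[24,16,0],[24,16,22]],(255,0,0))
    T=c;L([[-24,-175,0],[92,-175,0],[92,175,0],[-24,175,0]],(0,255,255))
    cv2.imwrite(f"pics/ov_{n}.png",im)
E
python3 f3.py
```

```text
(no output)
```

View pics/ov_top.png

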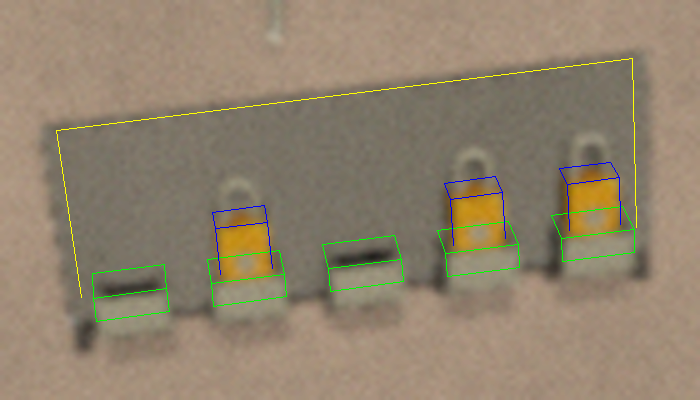

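View pics/ov_scene.png

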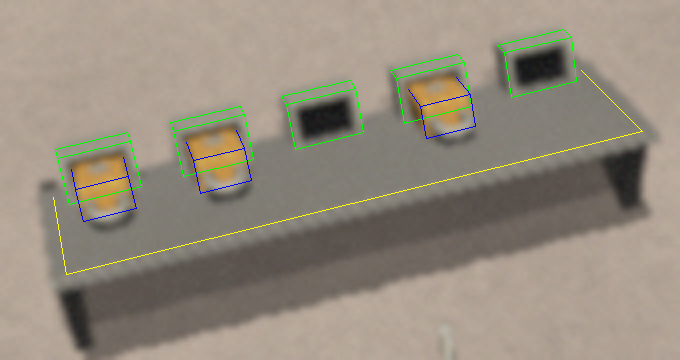

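```bash
python3 - <<'E'
from h import *
for n,b,k in(("top",(265,185,70,60),11),("scene",(210,165,90,62),8)):
    im=np.mean([capture(n).astype(float) for _ in range(4)],0)[:,:,::-1]
    cv2.imwrite(f"pics/{n}1.png",np.round(im).astype(np.uint8))
    im=np.clip((im-15)*1.9,0,255).astype(np.uint8)
    cv2.imwrite(f"pics/{n}1b.png",im)
for n,b,k,t in(("top",(268,190,70,55),11,"A"),("top",(330,180,75,60),10,"B"),("scene",(212,170,90,62),8,"A"),("scene",(285,160,95,65),8,"B")):
    crop(f"pics/{n}1b.png",f"pics/e_{n}{t}.png",*b,k)
E
```

```text
(no output)
```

View pics/e_topA.png

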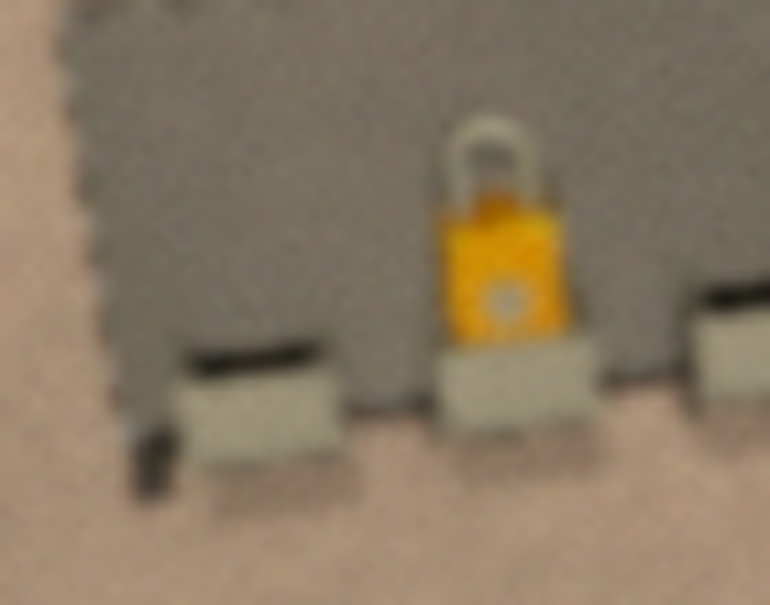

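View pics/e_topB.png

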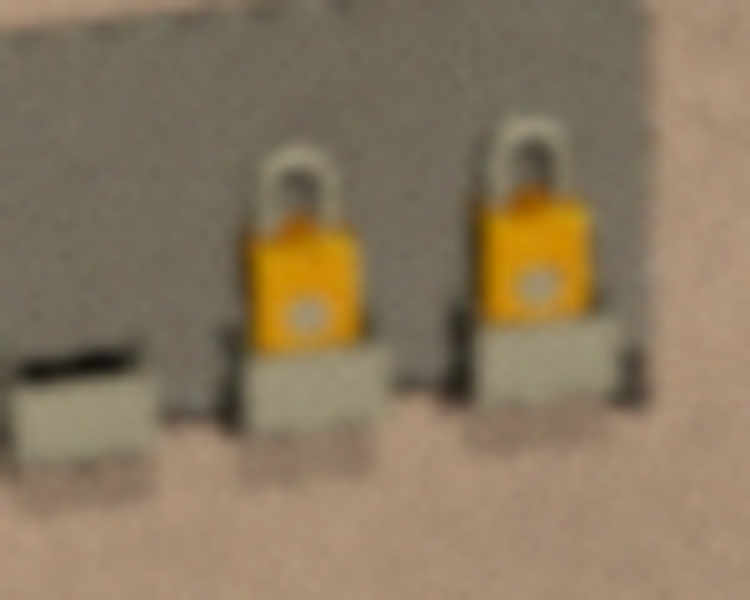

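View pics/e_sceneA.png

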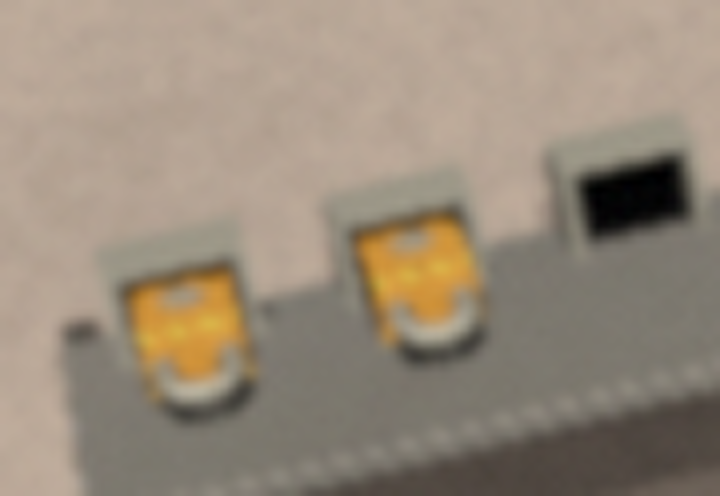

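View pics/e_sceneB.png

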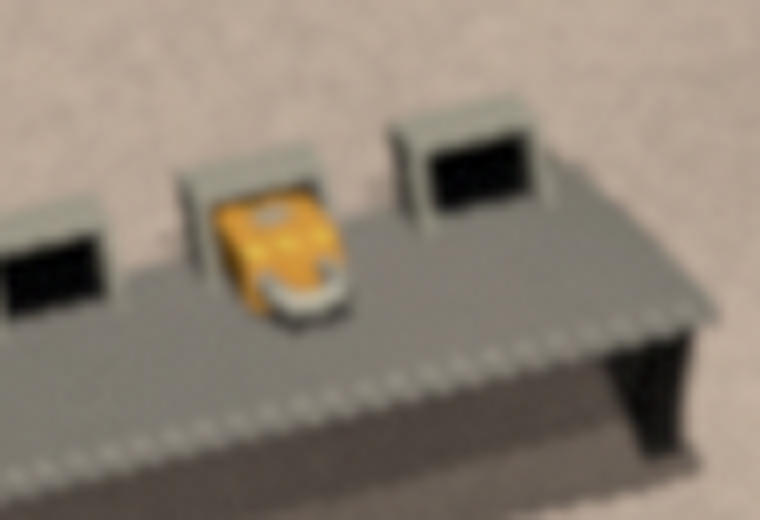

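```bash
cat > f4.py <<'E'
from h import *
from fit import rackR,rz
from scipy.optimize import least_squares
O=[]
def add(n,b,k,idx,loc,p,w=1): O.append((n,idx,np.array(loc,float),(np.array(p)+.5)/k-.5+b,w))
tA=(np.array([268,190]),11);tB=(np.array([330,180]),10);sA=(np.array([212,170]),8);sB=(np.array([285,160]),8)
L,Rr=[-8,22.5,31],[-8,-22.5,31]
for i,(c,l,r) in {2:(tA,(180,380),(337,360)),1:(tA,(440,350),(596,333)),0:(tB,(10,383),(155,369)),-1:(tB,(243,354),(388,341)),-2:(tB,(475,328),(618,313))}.items():
    add("top",*c,i,L,l);add("top",*c,i,Rr,r)
TL,TR,BR,BL=[-8,-18.5,28],[-8,18.5,28],[-8,18.5,0],[-8,-18.5,0]
for c,i,q in((sA,0,[(582,183),(682,152),(690,212),(592,240)]),(sB,2,[(430,155),(528,130),(533,187),(440,212)])):
    for l,p in zip((TL,TR,BR,BL),q): add("scene",*c,i,l,p)
# shackle tips (outer, mid thickness)
for c,i,p in((tA,1,(492,115)),(tB,-1,(300,143)),(tB,-2,(532,115))): add("top",*c,i,[54,0,13],p)
def res(p,full=False):
    Rm=rackR(p[3]);o=[]
    for n,i,l,uv,w in O:
        T=p[:3]+rz(p[3])@[0,72*i,0]
        o.append(w*(proj(n,Rm@l+T)[0]-uv))
    return np.array(o) if full else np.ravel(o)
for sel in("all","top","scene"):
    s=O
    r=least_squares(lambda p:(res(p,True)*np.array([[sel=="all" or o[0]==sel] for o in O])).ravel(),[540,-46,50,.12],loss="soft_l1",f_scale=.5,x_scale=[1,1,1,.01])
    print(sel,r.x.round(3),r.cost)
    if sel=="all":
        for o,e in zip(O,res(r.x,True)):print(o[0],o[1],o[2],e.round(2))
E
python3 f4.py
```

```text
all [ 5.65708e+02 -4.70890e+01  4.41080e+01  1.50000e-01] 7.174123891423196
top 2 [-8.  22.5 31. ] [-0.54  0.1 ]
top 2 [ -8.  -22.5  31. ] [-0.06  0.09]
top 1 [-8.  22.5 31. ] [-0.58 -0.09]
top 1 [ -8.  -22.5  31. ] [-0.06 -0.37]
top 0 [-8.  22.5 31. ] [-0.08  0.5 ]
top 0 [ -8.  -22.5  31. ] [0.07 0.07]
top -1 [-8.  22.5 31. ] [0.03 0.48]
top -1 [ -8.  -22.5  31. ] [ 0.09 -0.04]
top -2 [-8.  22.5 31. ] [0.11 0.17]
top -2 [ -8.  -22.5  31. ] [ 0.28 -0.14]
scene 0 [ -8.  -18.5  28. ] [-1.82 -1.37]
scene 0 [-8.  18.5 28. ] [-0.08 -0.84]
scene 0 [-8.  18.5  0. ] [0.77 1.74]
scene 0 [ -8.  -18.5   0. ] [-1.08  1.61]
scene 2 [ -8.  -18.5  28. ] [-1.28 -0.7 ]
scene 2 [-8.  18.5 28. ] [ 0.11 -0.78]
scene 2 [-8.  18.5  0. ] [0.79 2.08]
scene 2 [ -8.  -18.5   0. ] [-1.09  2.19]
top 1 [54.  0. 13.] [-0.4  -0.43]
top -1 [54.  0. 13.] [-0.42 -0.07]
top -2 [54.  0. 13.] [-0.18 -0.14]
top [ 5.66302e+02 -4.80580e+01  3.65620e+01  1.50000e-01] 0.5932317879128458
scene [ 5.47834e+02 -4.34930e+01  2.24630e+01  1.43000e-01] 5.484614464244749
```

Two independent fits agree on the rack to about 1–2 mm: centre pocket at about (566,-47,44), yaw 0.15. The empty pockets are index +2 and index 0. Spare poses are L (478,351,-0.351) and R (496.7,-339.8,0.173). Next, a planner.

```bash
cat > p.py <<'E'
from h import *
from fit import rackR,rz
RX=R.from_euler('x',np.pi).as_matrix()
PZ=rz(np.pi)
C=np.array([566.0,-46.8,43.7]);YAW=.151
SP={'L':(np.array([478.0,351.1,0]),-.351),'R':(np.array([496.7,-339.8,0]),.173)}
def pose_spare(k,off):
    T,y=SP[k];B=rz(y);return T+B@np.array(off,float),B@PZ@RX
def pose_pocket(i,off,tilt=None):
    B=rackR(YAW) if tilt is None else rz(YAW)@R.from_euler('y',-tilt).as_matrix()
    T=C+rz(YAW)@[0,72*i,0];return T+rackR(YAW)@np.array(off,float),B@PZ@RX
def cur():
    o=get_obs();return o['tool_pos'],rot(o['tcp_rot']),o
def plan(P,Rt,n=None,maxrows=16):
    p,r,o=cur()
    rv=R.from_matrix(r.T@Rt).as_rotvec();d=r.T@(P-p)
    print("t",round(o['time'],2),"pos",p.round(1),"q",o['joint_positions'].round(2),"F",o['contact_force'].round(1),"w",round(o['grip_width'],1))
    print("rem tool d",d.round(1),"rv deg",np.degrees(rv).round(1))
    N=n or max(1,int(np.ceil(max(np.abs(P-p).max()/19,np.abs(np.degrees(rv)).max()/3.9))))
    print("N",N)
    rr=r.copy();st=(P-p)/N
    for k in range(min(N,maxrows)):
        print([*(rr.T@st/20).round(2),*(np.degrees(rv)/N/4).round(2)])
        rr=rr@R.from_rotvec(rv/N).as_matrix()
E
python3 -c "
from p import *
plan(*pose_spare('L',(9,0,90)))"
```

```text
t 0.5 pos [215.4 478.8 226.7] q [ 1.    0.34  1.52 -0.    1.28 -0.15] F [-0.2  0.8  0.7] w 91.8
rem tool d [-300.9   -8.   136.7] rv deg [ 0.   0.  -4.1]
N 15
[np.float64(-1.0), np.float64(-0.03), np.float64(0.46), np.float64(0.0), np.float64(0.0), np.float64(-0.07)]
[np.float64(-1.0), np.float64(-0.03), np.float64(0.46), np.float64(0.0), np.float64(0.0), np.float64(-0.07)]
[np.float64(-1.0), np.float64(-0.04), np.float64(0.46), np.float64(0.0), np.float64(0.0), np.float64(-0.07)]
[np.float64(-1.0), np.float64(-0.04), np.float64(0.46), np.float64(0.0), np.float64(0.0), np.float64(-0.07)]
[np.float64(-1.0), np.float64(-0.05), np.float64(0.46), np.float64(0.0), np.float64(0.0), np.float64(-0.07)]
[np.float64(-1.0), np.float64(-0.05), np.float64(0.46), np.float64(0.0), np.float64(0.0), np.float64(-0.07)]
[np.float64(-1.0), np.float64(-0.06), np.float64(0.46), np.float64(0.0), np.float64(0.0), np.float64(-0.07)]
[np.float64(-1.0), np.float64(-0.06), np.float64(0.46), np.float64(0.0), np.float64(0.0), np.float64(-0.07)]
[np.float64(-1.0), np.float64(-0.07), np.float64(0.46), np.float64(0.0), np.float64(0.0), np.float64(-0.07)]
[np.float64(-1.0), np.float64(-0.07), np.float64(0.46), np.float64(0.0), np.float64(0.0), np.float64(-0.07)]
[np.float64(-1.0), np.float64(-0.07), np.float64(0.46), np.float64(0.0), np.float64(0.0), np.float64(-0.07)]
[np.float64(-1.0), np.float64(-0.08), np.float64(0.46), np.float64(0.0), np.float64(0.0), np.float64(-0.07)]
[np.float64(-1.0), np.float64(-0.08), np.float64(0.46), np.float64(0.0), np.float64(0.0), np.float64(-0.07)]
[np.float64(-1.0), np.float64(-0.09), np.float64(0.46), np.float64(0.0), np.float64(0.0), np.float64(-0.07)]
[np.float64(-1.0), np.float64(-0.09), np.float64(0.46), np.float64(0.0), np.float64(0.0), np.float64(-0.07)]
```

>>> step_arm --moves '[-1,-0.05,0.46,0,0,-0.07,-0.3,-1,-0.05,0.46,0,0,-0.07,-0.3,-1,-0.05,0.46,0,0,-0.07,-0.3,-1,-0.05,0.46,0,0,-0.07,-0.3,-1,-0.05,0.46,0,0,-0.07,-0.3,-1,-0.05,0.46,0,0,-0.07,-0.3,-1,-0.06,0.46,0,0,-0.07,-0.3,-1,-0.06,0.46,0,0,-0.07,-0.3]'

```text
time: 1.17
tool_pos: [362.5, 408.9, 153.1]
tcp_rot: [3.134, 0.0, 2.767]
contact_force: [-0.5, 0.7, -0.1]
grip_width: 59.7
```

```bash
python3 -c "
from p import *
plan(*pose_spare('L',(9,0,90)),maxrows=2)"
```

```text
t 1.17 pos [362.5 408.9 153.1] q [ 0.7   0.45  1.58  0.    1.11 -0.49] F [-0.5  0.7 -0.1] w 59.7
rem tool d [-137.6  -11.8   63.1] rv deg [ 0.4  0.  -1.4]
N 7
[np.float64(-0.98), np.float64(-0.08), np.float64(0.45), np.float64(0.01), np.float64(0.0), np.float64(-0.05)]
[np.float64(-0.98), np.float64(-0.09), np.float64(0.45), np.float64(0.01), np.float64(0.0), np.float64(-0.05)]
```

>>> step_arm --moves '[-0.98,-0.08,0.45,0,0,-0.05,-0.3,-0.98,-0.08,0.45,0,0,-0.05,-0.3,-0.98,-0.08,0.45,0,0,-0.05,-0.3,-0.98,-0.08,0.45,0,0,-0.05,-0.3,-0.98,-0.08,0.45,0,0,-0.05,-0.3,-0.98,-0.08,0.45,0,0,-0.05,-0.3,-0.98,-0.08,0.45,0,0,-0.05,-0.3,-0.3,-0.02,0.1,0,0,0,-0.3]'

```text
time: 1.83
tool_pos: [500.7, 342.3, 83.3]
tcp_rot: [3.135, 0.001, 2.791]
contact_force: [-0.1, -0.7, -1.1]
grip_width: 59.9
```

```bash
python3 -c "
from p import *
plan(*pose_spare('L',(9,0,4)),maxrows=2)
for n in('top','scene'):
    cv2.imwrite(f'pics/{n}2.png',capture(n)[:,:,::-1])
crop('pics/top2.png','pics/c5.png',160,180,110,90,6)
crop('pics/scene2.png','pics/c6.png',380,110,110,100,6)
o=get_obs()
"
```

```text
t 1.83 pos [500.7 342.3  83.3] q [ 0.47  0.62  1.48  0.    1.04 -0.75] F [-0.1 -0.7 -1.1] w 59.9
rem tool d [15.3 -0.1 79.3] rv deg [0.4 0.  0. ]
N 5
[np.float64(0.15), np.float64(-0.0), np.float64(0.79), np.float64(0.02), np.float64(0.0), np.float64(0.0)]
[np.float64(0.15), np.float64(0.0), np.float64(0.79), np.float64(0.02), np.float64(0.0), np.float64(0.0)]
```

View pics/c5.png

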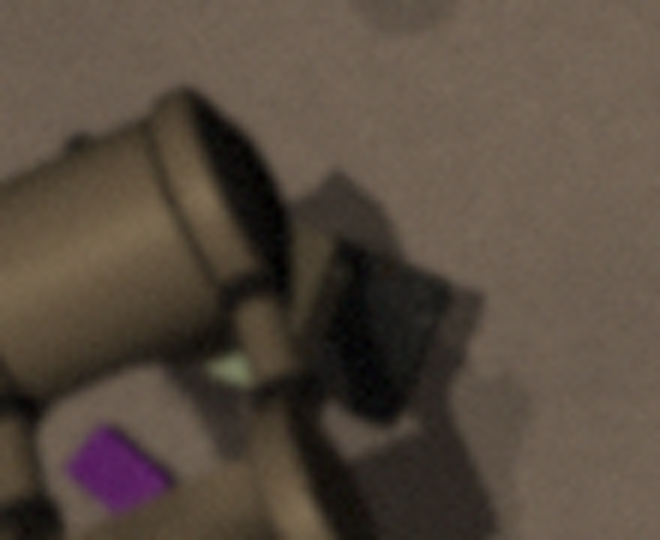

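View pics/c6.png

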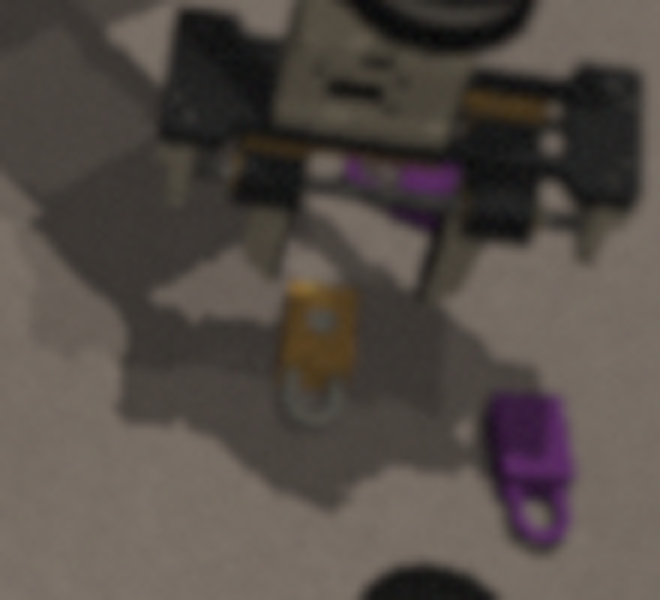

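```bash
python3 -c "
from p import *
p,r,o=cur()
q=proj('scene',np.array([p+r@[0,s,0] for s in(-30,0,30)]))
print(((q-[380,110]+.5)*6).round(0))
"
```

```text
[[279. 258.]
 [348. 269.]
 [418. 280.]]
```

>>> step_arm --moves '[0.3,0,0.8,0,0,0,-0.3,0.2,0,0.8,0.02,0,0,-0.3,0.1,0,0.8,0.02,0,0,-0.3,0,0,0.5,0,0,0,-0.3]'

```text
time: 2.27
tool_pos: [487.1, 351.7, 30.0]
tcp_rot: [3.131, 0.004, 2.791]
contact_force: [-0.2, -0.9, 0.9]
grip_width: 59.5
```

```bash
python3 -c "
from p import *
plan(*pose_spare('L',(9,0,4)),maxrows=2)"
```

```text
t 2.27 pos [487.1 351.7  30. ] q [ 0.5   0.68  1.54  0.01  0.91 -0.73] F [-0.2 -0.9  0.9] w 59.5
rem tool d [-0.6 -4.  25.9] rv deg [0.6 0.3 0. ]
N 2
[np.float64(-0.01), np.float64(-0.1), np.float64(0.65), np.float64(0.08), np.float64(0.03), np.float64(0.0)]
[np.float64(-0.02), np.float64(-0.1), np.float64(0.65), np.float64(0.08), np.float64(0.03), np.float64(0.0)]
```

>>> step_arm --moves '[-0.02,-0.1,0.65,0.08,0.03,0,-0.3,-0.02,-0.08,0.6,0.05,0.03,0,-0.3,0,0,0,0,0,0,-0.3]'

```text
time: 2.52
tool_pos: [484.3, 349.5, 3.1]
tcp_rot: [3.141, -0.001, 2.794]
contact_force: [-0.3, -0.3, 0.1]
grip_width: 59.7
```

```bash
python3 -c "
from p import *
plan(*pose_spare('L',(9,0,4)),maxrows=2)"
```

```text
t 2.52 pos [484.3 349.5   3.1] q [ 0.5   0.72  1.56  0.    0.86 -0.73] F [-0.3 -0.3  0.1] w 59.7
rem tool d [-2.6 -0.7 -0.9] rv deg [ 0.  -0.1  0.2]
N 1
[np.float64(-0.13), np.float64(-0.03), np.float64(-0.05), np.float64(0.01), np.float64(-0.02), np.float64(0.04)]
```

>>> step_arm --moves '[-0.13,-0.03,-0.05,0,0,0,-0.3,0,0,0,0,0,0,1,0,0,0,0,0,0,1,0,0,0,0,0,0,1,0,0,0,0,0,0,1]'

```text
time: 2.93
tool_pos: [488.0, 348.5, 5.8]
tcp_rot: [3.139, 0.001, 2.793]
contact_force: [0.3, 0.3, -0.6]
grip_width: 37.6
```

```bash
python3 -c "
from p import *
plan(*pose_spare('L',(9,0,4)),maxrows=2)"
```

```text
t 2.93 pos [488.  348.5   5.8] q [ 0.49  0.72  1.55  0.    0.87 -0.73] F [ 0.3  0.3 -0.6] w 37.6
rem tool d [ 1.3 -1.   1.8] rv deg [0.2 0.  0.2]
N 1
[np.float64(0.06), np.float64(-0.05), np.float64(0.09), np.float64(0.04), np.float64(0.01), np.float64(0.04)]
```

>>> step_arm --moves '[0.05,-0.03,0.1,0,0,0,1,0,0,0,0,0,0,1,0,0,0,0,0,0,1]'

```text
time: 3.18
tool_pos: [487.7, 348.2, 5.2]
tcp_rot: [3.137, 0.003, 2.793]
contact_force: [-0.2, 0.2, -2.9]
grip_width: 31.7
```

```bash
python3 -c "
from p import *
plan(*pose_spare('L',(9,0,4)),maxrows=2)"
```

```text
t 3.18 pos [487.7 348.2   5.2] q [ 0.49  0.72  1.56  0.    0.86 -0.73] F [-0.2  0.2 -2.9] w 31.7
rem tool d [ 1.2 -0.6  1.2] rv deg [0.2 0.1 0.1]
N 1
[np.float64(0.06), np.float64(-0.03), np.float64(0.06), np.float64(0.06), np.float64(0.04), np.float64(0.04)]
```

```bash
python3 -c "
from p import *
P,Rt=pose_pocket(2,(45,0,35))
p,r,o=cur()
print(P,p)
plan(P+[0,0,0],Rt,maxrows=20)"
```

```text
[563.65121424  98.50002749  97.25730779] [487.74302876 348.15738833   5.20515351]
t 3.18 pos [487.7 348.2   5.2] q [ 0.49  0.72  1.56  0.    0.86 -0.73] F [-0.2  0.2 -2.9] w 31.7
rem tool d [-156.8 -208.4  -92.5] rv deg [ -7.8 -31.2 -27.9]
N 14
[np.float64(-0.56), np.float64(-0.74), np.float64(-0.33), np.float64(-0.14), np.float64(-0.56), np.float64(-0.5)]
[np.float64(-0.55), np.float64(-0.76), np.float64(-0.32), np.float64(-0.14), np.float64(-0.56), np.float64(-0.5)]
[np.float64(-0.53), np.float64(-0.78), np.float64(-0.3), np.float64(-0.14), np.float64(-0.56), np.float64(-0.5)]
[np.float64(-0.52), np.float64(-0.79), np.float64(-0.29), np.float64(-0.14), np.float64(-0.56), np.float64(-0.5)]
[np.float64(-0.5), np.float64(-0.81), np.float64(-0.28), np.float64(-0.14), np.float64(-0.56), np.float64(-0.5)]
[np.float64(-0.48), np.float64(-0.82), np.float64(-0.27), np.float64(-0.14), np.float64(-0.56), np.float64(-0.5)]
[np.float64(-0.46), np.float64(-0.83), np.float64(-0.26), np.float64(-0.14), np.float64(-0.56), np.float64(-0.5)]
[np.float64(-0.44), np.float64(-0.85), np.float64(-0.25), np.float64(-0.14), np.float64(-0.56), np.float64(-0.5)]
[np.float64(-0.42), np.float64(-0.86), np.float64(-0.24), np.float64(-0.14), np.float64(-0.56), np.float64(-0.5)]
[np.float64(-0.4), np.float64(-0.87), np.float64(-0.23), np.float64(-0.14), np.float64(-0.56), np.float64(-0.5)]
[np.float64(-0.38), np.float64(-0.88), np.float64(-0.22), np.float64(-0.14), np.float64(-0.56), np.float64(-0.5)]
[np.float64(-0.36), np.float64(-0.89), np.float64(-0.22), np.float64(-0.14), np.float64(-0.56), np.float64(-0.5)]
[np.float64(-0.34), np.float64(-0.9), np.float64(-0.21), np.float64(-0.14), np.float64(-0.56), np.float64(-0.5)]
[np.float64(-0.31), np.float64(-0.91), np.float64(-0.21), np.float64(-0.14), np.float64(-0.56), np.float64(-0.5)]
```

>>> step_arm --moves '[0,0,-0.4,0,0,0,1,0,0,-0.8,0,0,0,1,0,0,-1,0,0,0,1,-0.1,-0.3,-1,-0.14,-0.5,-0.5,1,-0.3,-0.6,-1,-0.14,-0.5,-0.5,1,-0.5,-0.78,-0.8,-0.14,-0.56,-0.5,1,-0.53,-0.78,-0.3,-0.14,-0.56,-0.5,1,-0.53,-0.78,-0.3,-0.14,-0.56,-0.5,1]'

```text
time: 3.85
tool_pos: [501.9, 274.8, 121.7]
tcp_rot: [3.11, 0.192, 2.975]
contact_force: [0.7, -0.0, -4.3]
grip_width: 31.5
```

```bash
python3 -c "
from p import *
P,Rt=pose_pocket(2,(45,0,35))
plan(P+[0,0,30],Rt,maxrows=20)"
```

```text
t 3.85 pos [501.9 274.8 121.7] q [ 0.41  0.45  1.7  -0.11  0.82 -0.93] F [ 0.7 -0.  -4.3] w 31.5
rem tool d [ -89.6 -163.9    6.6] rv deg [ -4.9 -20.6 -17.4]
N 10
[np.float64(-0.45), np.float64(-0.82), np.float64(0.03), np.float64(-0.12), np.float64(-0.52), np.float64(-0.43)]
[np.float64(-0.42), np.float64(-0.83), np.float64(0.04), np.float64(-0.12), np.float64(-0.52), np.float64(-0.43)]
[np.float64(-0.39), np.float64(-0.85), np.float64(0.05), np.float64(-0.12), np.float64(-0.52), np.float64(-0.43)]
[np.float64(-0.37), np.float64(-0.86), np.float64(0.06), np.float64(-0.12), np.float64(-0.52), np.float64(-0.43)]
[np.float64(-0.34), np.float64(-0.87), np.float64(0.06), np.float64(-0.12), np.float64(-0.52), np.float64(-0.43)]
[np.float64(-0.31), np.float64(-0.88), np.float64(0.06), np.float64(-0.12), np.float64(-0.52), np.float64(-0.43)]
[np.float64(-0.28), np.float64(-0.89), np.float64(0.07), np.float64(-0.12), np.float64(-0.52), np.float64(-0.43)]
[np.float64(-0.25), np.float64(-0.9), np.float64(0.07), np.float64(-0.12), np.float64(-0.52), np.float64(-0.43)]
[np.float64(-0.22), np.float64(-0.91), np.float64(0.07), np.float64(-0.12), np.float64(-0.52), np.float64(-0.43)]
[np.float64(-0.19), np.float64(-0.91), np.float64(0.07), np.float64(-0.12), np.float64(-0.52), np.float64(-0.43)]
```

>>> step_arm --moves '[-0.45,-0.82,0,-0.12,-0.52,-0.43,1,-0.42,-0.83,0.04,-0.12,-0.52,-0.43,1,-0.39,-0.85,0.05,-0.12,-0.52,-0.43,1,-0.37,-0.86,0.05,-0.12,-0.52,-0.43,1,-0.34,-0.87,0.05,-0.12,-0.52,-0.43,1,-0.31,-0.88,0.05,-0.12,-0.52,-0.43,1]'

```text
time: 4.35
tool_pos: [538.1, 164.8, 131.3]
tcp_rot: [3.117, 0.428, -3.115]
contact_force: [0.4, 0.2, -3.9]
grip_width: 31.7
```

```bash
python3 -c "
from p import *
P,Rt=pose_pocket(2,(45,0,35))
plan(P+[0,0,10],Rt,maxrows=20)"
```

```text
t 4.35 pos [538.1 164.8 131.3] q [ 0.18  0.34  1.93 -0.09  0.45 -1.34] F [ 0.4  0.2 -3.9] w 31.7
rem tool d [-11.7 -67.7  30. ] rv deg [-2.  -7.5 -6.4]
N 4
[np.float64(-0.15), np.float64(-0.85), np.float64(0.38), np.float64(-0.12), np.float64(-0.47), np.float64(-0.4)]
[np.float64(-0.11), np.float64(-0.85), np.float64(0.37), np.float64(-0.12), np.float64(-0.47), np.float64(-0.4)]
[np.float64(-0.07), np.float64(-0.86), np.float64(0.37), np.float64(-0.12), np.float64(-0.47), np.float64(-0.4)]
[np.float64(-0.04), np.float64(-0.86), np.float64(0.36), np.float64(-0.12), np.float64(-0.47), np.float64(-0.4)]
```

```bash
cat > k.py <<'E'
from p import *
D=[([1.002,.342,1.524,0,1.275],(215.4,478.8,226.7)),([.70,.45,1.58,0,1.11],(362.5,408.9,153.1)),([.47,.62,1.48,0,1.04],(500.7,342.3,83.3)),([.5,.68,1.54,.01,.91],(487.1,351.7,30)),([.49,.72,1.56,0,.86],(487.7,348.2,5.2)),([.41,.45,1.7,-.11,.82],(501.9,274.8,121.7)),([.18,.34,1.93,-.09,.45],(538.1,164.8,131.3))]
A=[];b=[]
for q,p in D:
    s1,s2,s3=q[1],q[1]+q[2],q[1]+q[2]+q[4]
    A+= [[np.sin(s1),np.sin(s2),np.sin(s3),0,1],[np.cos(s1),np.cos(s2),np.cos(s3),1,0]];b+=[np.hypot(p[0],p[1]),p[2]]
x,res,*_=np.linalg.lstsq(np.array(A),np.array(b),rcond=None)
print(x.round(1),(np.array(A)@x-b).round(1))
E
python3 k.py
```

```text
[477.1 368.9 283.  169.5   7.3] [-4.6  1.9 -0.5 -0.5 -3.1  5.3  3.6  4.5  3.1 -0.2 -0.3 -3.3  1.8 -7.6]
```

```bash
cat >> k.py <<'E'
from scipy.optimize import fsolve
def ik(P,Rt):
    W=P-Rt@[0,0,283.];r=np.hypot(W[0],W[1])-0;z=W[2]-169.5
    f=lambda q:[477*np.sin(q[0])+369*np.sin(q[0]+q[1])-r,477*np.cos(q[0])+369*np.cos(q[0]+q[1])-z]
    q=fsolve(f,[.3,1.9]);s=q.sum()
    fd=np.array([np.sin(s)*W[0]/r,np.sin(s)*W[1]/r,np.cos(s)])
    return q.round(3),round(float(np.arccos(fd@Rt[:,2])),3)
for i in(2,0):
    for off in((45,0,35),(45,0,5),(10,0,5),(10,0,60)):
        for t in(.56,.5,.48): print(i,off,t,ik(*pose_pocket(i,off,t)))
E
python3 k.py
```

```text
[477.1 368.9 283.  169.5   7.3] [-4.6  1.9 -0.5 -0.5 -3.1  5.3  3.6  4.5  3.1 -0.2 -0.3 -3.3  1.8 -7.6]
2 (45, 0, 35) 0.56 (array([0.379, 2.035]), 0.168)
2 (45, 0, 35) 0.5 (array([0.388, 1.986]), 0.268)
2 (45, 0, 35) 0.48 (array([0.391, 1.97 ]), 0.301)
2 (45, 0, 5) 0.56 (array([0.448, 2.017]), 0.118)
2 (45, 0, 5) 0.5 (array([0.455, 1.968]), 0.219)
2 (45, 0, 5) 0.48 (array([0.458, 1.952]), 0.252)
2 (10, 0, 5) 0.56 (array([0.443, 2.113]), 0.031)
2 (10, 0, 5) 0.5 (array([0.446, 2.066]), 0.13)
2 (10, 0, 5) 0.48 (array([0.448, 2.051]), 0.164)
2 (10, 0, 60) 0.56 (array([0.307, 2.145]), 0.131)
2 (10, 0, 60) 0.5 (array([0.314, 2.097]), 0.231)
2 (10, 0, 60) 0.48 (array([0.318, 2.081]), 0.264)
0 (45, 0, 35) 0.56 (array([0.41 , 1.981]), 0.263)
0 (45, 0, 35) 0.5 (array([0.418, 1.934]), 0.337)
0 (45, 0, 35) 0.48 (array([0.422, 1.918]), 0.363)
0 (45, 0, 5) 0.56 (array([0.476, 1.963]), 0.222)
0 (45, 0, 5) 0.5 (array([0.483, 1.916]), 0.292)
0 (45, 0, 5) 0.48 (array([0.486, 1.9  ]), 0.318)
0 (10, 0, 5) 0.56 (array([0.47 , 2.058]), 0.18)
0 (10, 0, 5) 0.5 (array([0.474, 2.012]), 0.226)
0 (10, 0, 5) 0.48 (array([0.475, 1.996]), 0.248)
0 (10, 0, 60) 0.56 (array([0.342, 2.088]), 0.249)
0 (10, 0, 60) 0.5 (array([0.348, 2.042]), 0.312)
0 (10, 0, 60) 0.48 (array([0.352, 2.026]), 0.337)
```

The wrist's fifth joint cannot reach the slope-normal pose (limit 0.28 rad). I'll set the lock on clear bench near (450,200) and regrasp it with the tool leaning the other way. The tool then stands at only about 0.25 rad tilt at the slope.

```bash
cat >> p.py <<'E'
def pose_b(x,y,yaw,off,tilt=0):
    B=rz(yaw);return np.array([x,y,0])+B@np.array(off,float),B@R.from_euler('y',-tilt).as_matrix()@PZ@RX
E
python3 -c "
from p import *
plan(*pose_b(440,205,.15,(10.2,0,30)),maxrows=20)"
```

```text
t 4.35 pos [538.1 164.8 131.3] q [ 0.18  0.34  1.93 -0.09  0.45 -1.34] F [ 0.4  0.2 -3.9] w 31.7
rem tool d [121.   42.7  57.2] rv deg [-0.1 24.6 -6.7]
N 7
[np.float64(0.86), np.float64(0.3), np.float64(0.41), np.float64(-0.0), np.float64(0.88), np.float64(-0.24)]
[np.float64(0.83), np.float64(0.32), np.float64(0.46), np.float64(-0.0), np.float64(0.88), np.float64(-0.24)]
[np.float64(0.8), np.float64(0.33), np.float64(0.51), np.float64(-0.0), np.float64(0.88), np.float64(-0.24)]
[np.float64(0.76), np.float64(0.34), np.float64(0.56), np.float64(-0.0), np.float64(0.88), np.float64(-0.24)]
[np.float64(0.72), np.float64(0.36), np.float64(0.6), np.float64(-0.0), np.float64(0.88), np.float64(-0.24)]
[np.float64(0.67), np.float64(0.37), np.float64(0.65), np.float64(-0.0), np.float64(0.88), np.float64(-0.24)]
[np.float64(0.63), np.float64(0.38), np.float64(0.69), np.float64(-0.0), np.float64(0.88), np.float64(-0.24)]
```

>>> step_arm --moves '[0.86,0.4,0.2,0,0.8,-0.24,1,0.85,0.4,0.3,0,0.88,-0.24,1,0.8,0.33,0.5,0,0.88,-0.24,1,0.76,0.34,0.56,0,0.88,-0.24,1,0.72,0.36,0.6,0,0.88,-0.24,1,0.67,0.37,0.65,0,0.88,-0.24,1,0.5,0.2,0.5,0,0.88,-0.24,1]'

```text
time: 4.93
tool_pos: [444.2, 202.1, 41.7]
tcp_rot: [-3.139, -0.011, -2.993]
contact_force: [1.0, 0.4, -2.9]
grip_width: 31.5
```

```bash
python3 -c "
from p import *
plan(*pose_b(440,205,.15,(10.2,0,8)),maxrows=20)"
```

```text
t 4.93 pos [444.2 202.1  41.7] q [ 0.27  0.52  1.84 -0.    0.79 -1.45] F [ 1.   0.4 -2.9] w 31.5
rem tool d [-6.8  3.6 33.6] rv deg [-0.2 -0.6 -0.1]
N 2
[np.float64(-0.17), np.float64(0.09), np.float64(0.84), np.float64(-0.02), np.float64(-0.08), np.float64(-0.01)]
[np.float64(-0.17), np.float64(0.09), np.float64(0.84), np.float64(-0.02), np.float64(-0.08), np.float64(-0.01)]
```

>>> step_arm --moves '[0,0,0.8,0,-0.1,0,1,0,0,0.5,0,-0.05,0,1,0,0,0.1,0,0,0,1,0,0,0,0,0,0,1]'

```text
time: 5.27
tool_pos: [442.5, 203.0, 11.4]
tcp_rot: [-3.139, -0.007, -2.991]
contact_force: [0.7, 0.3, -2.9]
grip_width: 31.5
```

```bash
python3 -c "
from p import *
plan(*pose_b(440,205,.15,(10.2,0,6)),maxrows=20);print(get_obs()['tcp_rot'])"
```

```text
t 5.27 pos [442.5 203.   11.4] q [ 0.27  0.57  1.87 -0.    0.71 -1.45] F [ 0.7  0.3 -2.9] w 31.5
rem tool d [-8.1  2.4  5.3] rv deg [-0.2 -0.4  0. ]
N 1
[np.float64(-0.41), np.float64(0.12), np.float64(0.27), np.float64(-0.04), np.float64(-0.11), np.float64(0.01)]
[-3.13870223 -0.00742605 -2.9909335 ]
```

>>> step_arm --moves '[0,0,0.25,0,-0.05,0,1,0,0,0.05,0,0,0,1,0,0,0,0,0,0,1]'

```text
time: 5.52
tool_pos: [443.3, 203.1, 6.5]
tcp_rot: [-3.139, -0.001, -2.991]
contact_force: [0.4, -1.0, -3.0]
grip_width: 31.9
```

```bash
python3 -c "
from p import *
o=get_obs();print(o['tool_pos'].round(1),o['tcp_rot'].round(3),o['contact_force'].round(1))"
```

```text
[443.3 203.1   6.5] [-3.139e+00 -1.000e-03 -2.991e+00] [ 0.4 -1.  -3. ]
```

>>> step_arm --moves '[0,0,0,0,0,0,-0.1,0,0,0,0,0,0,-0.1,0,0,0,0,0,0,-0.1,0,0,0,0,0.5,0,-0.1,0,0,0,0,0.9,0,-0.1,0,0,0,0,0.9,0,-0.1,0,0,0,0,0.9,0,-0.1,0,0,0,0,0.9,0,-0.1]'

```text
time: 6.18
tool_pos: [444.0, 203.8, 12.4]
tcp_rot: [-3.14, -0.289, -2.991]
contact_force: [0.4, -0.1, -0.1]
grip_width: 50.5
```

```bash
python3 -c "
from p import *
plan(*pose_b(433.2,201.6,.15,(8,0,6.5),-.31),maxrows=20)
for n in('top','scene'):
    cv2.imwrite(f'pics/{n}3.png',capture(n)[:,:,::-1])
crop('pics/scene3.png','pics/c7.png',330,90,120,100,6)
"
```

```text
t 6.18 pos [444.  203.8  12.4] q [ 0.25  0.7   1.62  0.03  1.11 -1.49] F [ 0.4 -0.1 -0.1] w 50.5
rem tool d [ 1.2 -0.6  6.5] rv deg [-0.1  1.2  0.1]
N 1
[np.float64(0.06), np.float64(-0.03), np.float64(0.33), np.float64(-0.02), np.float64(0.29), np.float64(0.01)]
```

View pics/c7.png

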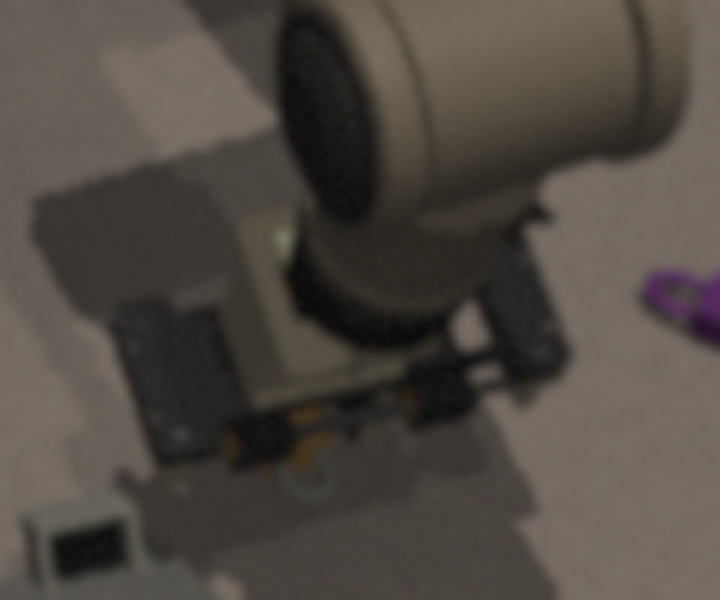

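The padlock is flat between the fingers (orange at (300,450) in the crop, shackle at (310,480)). I lower and close.

>>> step_arm --moves '[0.05,0,0.33,0,0.29,0,-0.1,0,0,0.05,0,0,0,0.2,0,0,0,0,0,0,1,0,0,0,0,0,0,1,0,0,0,0,0,0,1]'

```text
time: 6.7
tool_pos: [440.6, 203.1, 3.7]
tcp_rot: [-3.14, -0.304, -2.991]
contact_force: [1.0, -0.3, -1.4]
grip_width: 32.3
```

```bash
python3 -c "
from p import *
plan(*pose_b(433.2,201.6,.15,(8,0,6.5),-.31),maxrows=20)"
```

```text
t 6.7 pos [440.6 203.1   3.7] q [ 0.25  0.72  1.62  0.03  1.1  -1.49] F [ 1.  -0.3 -1.4] w 32.3
rem tool d [ 0.4 -0.4 -2.8] rv deg [-0.1  0.3  0. ]
N 1
[np.float64(0.02), np.float64(-0.02), np.float64(-0.14), np.float64(-0.03), np.float64(0.08), np.float64(0.01)]
```

```bash
cat >> p.py <<'E'
H=dict(x=7.4,z=3.7,d=.304)
def pose_in(i,s,n,y=0,H=H):
    P=C+rz(YAW)@[0,72*i,0]+rackR(YAW)@np.array([s+H['x'],y,n+H['z']],float)
    return P,rackR(YAW)@R.from_euler('y',H['d']).as_matrix()@PZ@RX
E
python3 -c "
from p import *
plan(*pose_in(2,38,40),n=10,maxrows=20)"
```

```text
t 6.7 pos [440.6 203.1   3.7] q [ 0.25  0.72  1.62  0.03  1.1  -1.49] F [ 1.  -0.3 -1.4] w 32.3
rem tool d [ -66.7 -122.1 -126.8] rv deg [ -0.1 -32.1   0. ]
N 10
[np.float64(-0.33), np.float64(-0.61), np.float64(-0.63), np.float64(-0.0), np.float64(-0.8), np.float64(0.0)]
[np.float64(-0.37), np.float64(-0.61), np.float64(-0.61), np.float64(-0.0), np.float64(-0.8), np.float64(0.0)]
[np.float64(-0.4), np.float64(-0.61), np.float64(-0.59), np.float64(-0.0), np.float64(-0.8), np.float64(0.0)]
[np.float64(-0.44), np.float64(-0.61), np.float64(-0.57), np.float64(-0.0), np.float64(-0.8), np.float64(0.0)]
[np.float64(-0.47), np.float64(-0.61), np.float64(-0.54), np.float64(-0.0), np.float64(-0.8), np.float64(0.0)]
[np.float64(-0.5), np.float64(-0.61), np.float64(-0.52), np.float64(-0.0), np.float64(-0.8), np.float64(0.0)]
[np.float64(-0.52), np.float64(-0.61), np.float64(-0.49), np.float64(-0.0), np.float64(-0.8), np.float64(0.0)]
[np.float64(-0.55), np.float64(-0.61), np.float64(-0.46), np.float64(-0.0), np.float64(-0.8), np.float64(0.0)]
[np.float64(-0.58), np.float64(-0.61), np.float64(-0.43), np.float64(-0.0), np.float64(-0.8), np.float64(0.0)]
[np.float64(-0.6), np.float64(-0.61), np.float64(-0.39), np.float64(-0.0), np.float64(-0.8), np.float64(0.0)]
```

>>> step_arm --moves '[0,0,-0.5,0,0,0,1,0,0,-0.9,0,-0.4,0,1,-0.1,0,-1,0,-0.8,0,1,-0.2,0,-1,0,-0.8,0,1,-0.3,-0.2,-1,0,-0.8,0,1,-0.4,-0.6,-0.8,0,-0.8,0,1,-0.5,-0.8,-0.6,0,-0.8,0,1,-0.5,-0.8,-0.5,0,-0.8,0,1]'

```text
time: 7.37
tool_pos: [509.5, 166.6, 129.1]
tcp_rot: [-3.139, 0.067, -2.986]
contact_force: [1.1, -0.5, -2.6]
grip_width: 31.6
```

```bash
python3 -c "
from p import *
plan(*pose_in(2,38,40),maxrows=20)"
```

```text
t 7.37 pos [509.5 166.6 129.1] q [ 0.18  0.43  1.69 -0.    0.96 -1.55] F [ 1.1 -0.5 -2.6] w 31.6
rem tool d [-36.9 -75.6  27. ] rv deg [ -0.1 -10.8   0.3]
N 4
[np.float64(-0.46), np.float64(-0.94), np.float64(0.34), np.float64(-0.0), np.float64(-0.68), np.float64(0.02)]
[np.float64(-0.45), np.float64(-0.94), np.float64(0.36), np.float64(-0.0), np.float64(-0.68), np.float64(0.02)]
[np.float64(-0.43), np.float64(-0.94), np.float64(0.38), np.float64(-0.0), np.float64(-0.68), np.float64(0.02)]
[np.float64(-0.41), np.float64(-0.94), np.float64(0.4), np.float64(-0.0), np.float64(-0.68), np.float64(0.02)]
```

>>> step_arm --moves '[-0.46,-0.9,0.2,0,-0.68,0,1,-0.45,-0.94,0.3,0,-0.68,0,1,-0.43,-0.94,0.35,0,-0.68,0,1,-0.41,-0.7,0.3,0,-0.6,0,1,0,0,0,0,0,0,1]'

```text
time: 7.78
tool_pos: [560.6, 99.4, 119.1]
tcp_rot: [-3.137, 0.271, -2.985]
contact_force: [-0.4, -0.2, -2.6]
grip_width: 31.6
```

```bash
python3 -c "
from p import *
plan(*pose_in(2,38,20),maxrows=20)
for n in('top','scene'):
    cv2.imwrite(f'pics/{n}4.png',capture(n)[:,:,::-1])
crop('pics/scene4.png','pics/c8.png',290,110,110,100,6)
crop('pics/top4.png','pics/c9.png',250,150,110,100,6)
"
```

```text
t 7.78 pos [560.6  99.4 119.1] q [ 0.02  0.41  1.8   0.05  0.67 -1.74] F [-0.4 -0.2 -2.6] w 31.6
rem tool d [-0.5 -1.3 32.5] rv deg [-0.2  0.9  0.3]
N 2
[np.float64(-0.01), np.float64(-0.03), np.float64(0.81), np.float64(-0.02), np.float64(0.11), np.float64(0.04)]
[np.float64(-0.02), np.float64(-0.03), np.float64(0.81), np.float64(-0.02), np.float64(0.11), np.float64(0.04)]
```

View pics/c8.png

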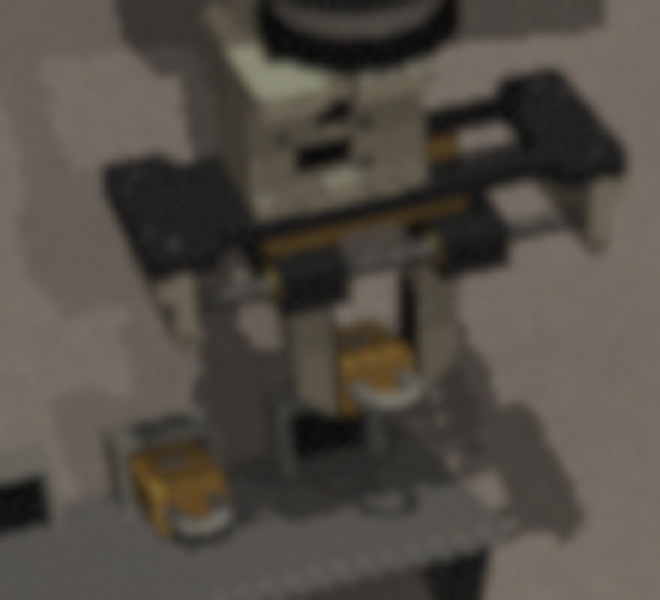

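View pics/c9.png

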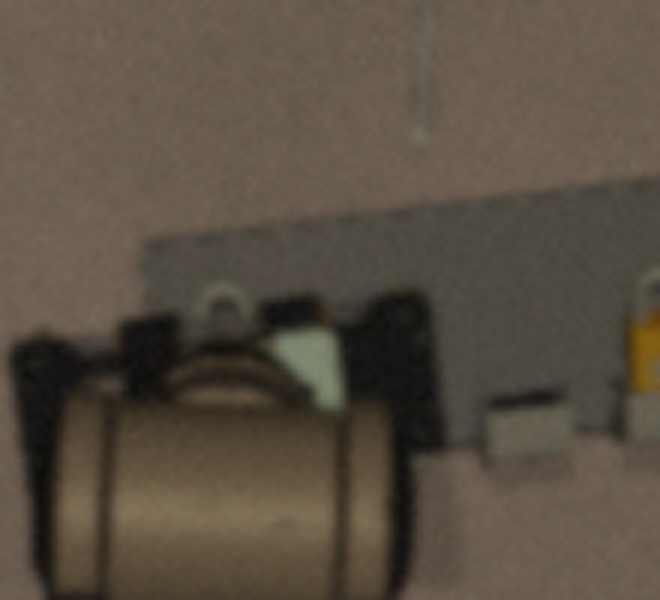

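```bash
cat > ov.py <<'E'
from p import *
import sys
def overlay(n,src,out,b,k,objs,gain=1.6):
    im=cv2.imread(src)[b[1]:b[1]+b[3],b[0]:b[0]+b[2]];im=cv2.resize(im,None,fx=k,fy=k,interpolation=cv2.INTER_CUBIC)
    im=np.clip(im.astype(float)*gain,0,255).astype(np.uint8)
    def L(T,Rm,P,col):
        q=proj(n,np.array(P,float)@Rm.T+T);q=((q-b[:2]+.5)*k-.5)
        cv2.polylines(im,[np.round(q).astype(int)],False,col,1)
    for kind,T,Rm in objs:
        if kind=='sleeve': L(T,Rm,[[-8,-22.5,31],[-24,-22.5,31],[-24,22.5,31],[-8,22.5,31],[-8,-22.5,31],[-8,-22.5,0],[-8,22.5,0],[-8,22.5,31]],(0,255,0))
        if kind=='lock':
            L(T,Rm,[[24,-16,22],[24,16,22],[24,16,0],[24,-16,0],[24,-16,22],[-8,-16,22],[-8,16,22],[24,16,22]],(255,0,0))
            a=np.linspace(-90,90,13)*np.pi/180
            L(T,Rm,[[24,-13.5,11]]+[[40.5+13.5*np.cos(t),13.5*np.sin(t),11] for t in a]+[[24,13.5,11]],(255,255,0))
    cv2.imwrite(out,im)
def held(p,r,H=H):
    B=r@(R.from_euler('y',H['d']).as_matrix()@PZ@RX).T
    return p-B@[H['x'],0,H['z']],B
def pk(i): return C+rz(YAW)@[0,72*i,0],rackR(YAW)
E
python3 -c "
from ov import *
p,r,o=cur()
T,B=held(p,r)
objs=[('lock',T,B),('sleeve',*pk(2)),('sleeve',*pk(1)),('lock',*pk(1))]
overlay('scene','pics/scene4.png','pics/c10.png',(290,110,110,100),6,objs)
overlay('top','pics/top4.png','pics/c11.png',(250,150,110,100),6,objs)
"
```

```text
(no output)
```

View pics/c10.png

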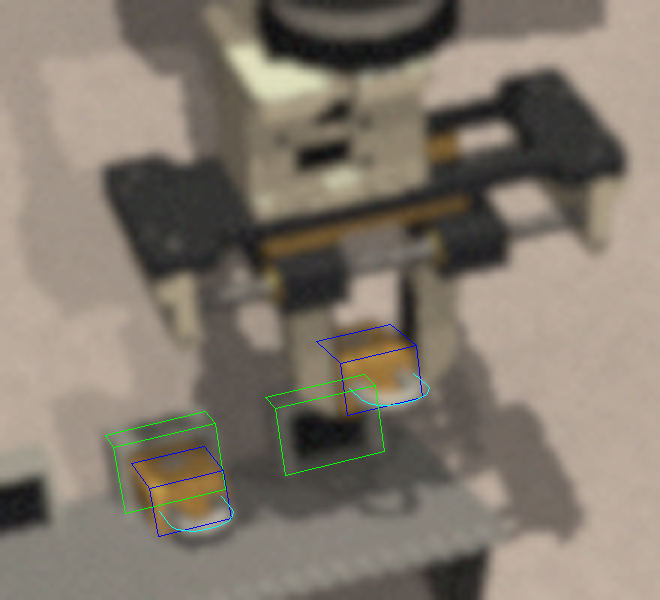

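View pics/c11.png

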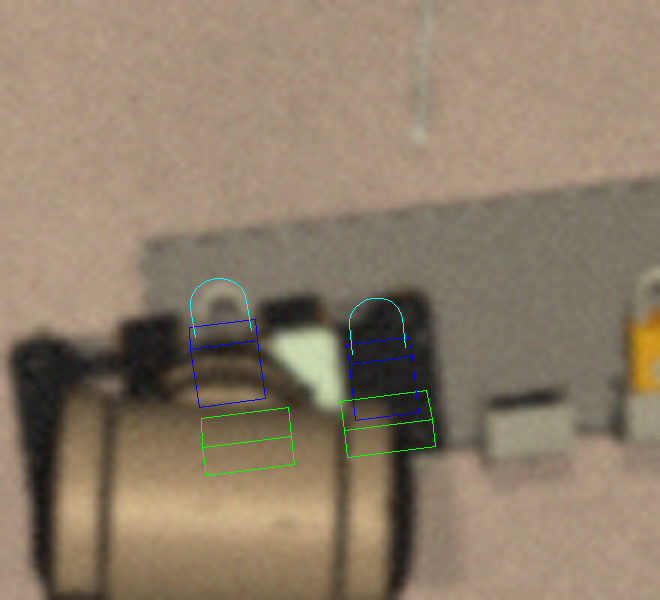

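Model and image agree for the held lock relative to its neighbour: the offsets in both cameras match within about 1 mm. I lower towards the slope, feeling for contact.

>>> step_arm --moves '[0,-0.03,0.8,0,0.11,0.04,1,0,-0.03,0.7,0,0.1,0.03,1,0,0,0.2,0,0,0,1]'

```text
time: 8.13
tool_pos: [569.1, 103.3, 88.2]
tcp_rot: [-3.14, 0.254, -2.988]
contact_force: [-1.1, -0.1, -3.2]
grip_width: 31.7
```

```bash
python3 -c "
from p import *
plan(*pose_in(2,38,4),maxrows=20)"
```

```text
t 8.13 pos [569.1 103.3  88.2] q [ 0.03  0.47  1.79  0.05  0.63 -1.73] F [-1.1 -0.1 -3.2] w 31.7
rem tool d [-4.9 -3.9 15.6] rv deg [-0.1 -0.1  0.1]
N 1
[np.float64(-0.25), np.float64(-0.2), np.float64(0.78), np.float64(-0.02), np.float64(-0.02), np.float64(0.03)]
```

>>> step_arm --moves '[-0.25,-0.18,0.55,0,0,0,1,0,0,0,0,0,0,1]'

```text
time: 8.3
tool_pos: [576.5, 102.5, 77.2]
tcp_rot: [-3.14, 0.251, -2.986]
contact_force: [-0.3, 0.4, -2.9]
grip_width: 31.6
```

```bash
python3 -c "
from p import *
plan(*pose_in(2,38,2),maxrows=20)"
```

```text
t 8.3 pos [576.5 102.5  77.2] q [ 0.03  0.5   1.78  0.05  0.62 -1.74] F [-0.3  0.4 -2.9] w 31.6
rem tool d [-1.4 -2.1  5. ] rv deg [-0.  -0.3  0.2]
N 1
[np.float64(-0.07), np.float64(-0.1), np.float64(0.25), np.float64(-0.0), np.float64(-0.07), np.float64(0.06)]
```

>>> step_arm --moves '[-0.03,-0.1,0.15,0,-0.05,0.05,1,-0.03,0,0.1,0,0,0,1]'

```text
time: 8.47
tool_pos: [578.6, 102.0, 72.4]
tcp_rot: [3.141, 0.253, -2.989]
contact_force: [0.0, -0.0, -2.6]
grip_width: 32.1
```

```bash
python3 -c "
from p import *
plan(*pose_in(2,38,1),maxrows=20)"
```

```text
t 8.47 pos [578.6 102.   72.4] q [ 0.03  0.51  1.78  0.06  0.6  -1.74] F [ 0.  -0.  -2.6] w 32.1
rem tool d [-0.9 -1.2  0.9] rv deg [ 0.  -0.2  0.1]
N 1
[np.float64(-0.05), np.float64(-0.06), np.float64(0.04), np.float64(0.01), np.float64(-0.04), np.float64(0.03)]
```

>>> step_arm --moves '[-0.03,-0.05,0.1,0,-0.05,0,1,-0.02,0,0.07,0,0,0,1]'

```text
time: 8.63
tool_pos: [580.1, 101.5, 70.3]
tcp_rot: [-3.141, 0.256, -2.988]
contact_force: [-13.5, -6.9, 18.3]
grip_width: 31.8
```

```bash
python3 -c "
from p import *
plan(*pose_in(2,38,0),maxrows=20)"
```

```text
t 8.63 pos [580.1 101.5  70.3] q [ 0.03  0.51  1.78  0.06  0.59 -1.74] F [-13.5  -6.9  18.3] w 31.8
rem tool d [-0.4 -0.5 -0.6] rv deg [0.  0.  0.2]
N 1
[np.float64(-0.02), np.float64(-0.03), np.float64(-0.03), np.float64(0.01), np.float64(0.01), np.float64(0.04)]
```

Contact came within 1 mm of the modelled floor. I lift off about 2 mm and slide downhill.

>>> step_arm --moves '[0.03,-0.02,-0.1,0,0,0.03,1,0.3,0,0.08,0,0,0,1,0.2,0,0.06,0,0,0,1]'

```text
time: 8.88
tool_pos: [570.5, 99.6, 68.3]
tcp_rot: [-3.142, 0.259, -2.99]
contact_force: [-0.2, -0.5, -3.9]
grip_width: 32.1
```

```bash
python3 -c "
from p import *
plan(*pose_in(2,20,2),maxrows=20)"
```

```text
t 8.88 pos [570.5  99.6  68.3] q [ 0.02  0.5   1.81  0.06  0.57 -1.75] F [-0.2 -0.5 -3.9] w 32.1
rem tool d [ 7.4 -0.1  3.4] rv deg [0.  0.2 0. ]
N 1
[np.float64(0.37), np.float64(-0.0), np.float64(0.17), np.float64(0.0), np.float64(0.05), np.float64(0.01)]
```

>>> step_arm --moves '[0.35,0,0.15,0,0.05,0,1,0.03,0,0,0,0,0,1]'

```text
time: 9.05
tool_pos: [562.0, 98.5, 62.4]
tcp_rot: [3.141, 0.254, -2.99]
contact_force: [-0.8, -0.2, -4.2]
grip_width: 31.7
```

```bash
python3 -c "
from p import *
plan(*pose_in(2,13,2),maxrows=20)"
```

```text
t 9.05 pos [562.   98.5  62.4] q [ 0.02  0.5   1.84  0.06  0.55 -1.75] F [-0.8 -0.2 -4.2] w 31.7
rem tool d [ 4.3 -0.2  2.1] rv deg [ 0.  -0.1  0. ]
N 1
[np.float64(0.22), np.float64(-0.01), np.float64(0.1), np.float64(0.01), np.float64(-0.02), np.float64(0.01)]
```

>>> step_arm --moves '[0.22,-0.01,0.08,0,0,0,1,0.1,0,0.03,0,0,0,1]'

```text
time: 9.22
tool_pos: [555.7, 97.4, 58.1]
tcp_rot: [3.141, 0.254, -2.99]
contact_force: [0.5, 0.3, -2.9]
grip_width: 32.1
```

```bash
python3 -c "
from p import *
plan(*pose_in(2,8,2),maxrows=20)"
```

```text
t 9.22 pos [555.7  97.4  58.1] q [ 0.02  0.5   1.86  0.07  0.53 -1.76] F [ 0.5  0.3 -2.9] w 32.1
rem tool d [ 1.8 -0.1  1. ] rv deg [ 0.  -0.1  0. ]
N 1
[np.float64(0.09), np.float64(-0.01), np.float64(0.05), np.float64(0.01), np.float64(-0.03), np.float64(0.01)]
```

>>> step_arm --moves '[0.15,-0.01,0.08,0,0,0,1,0.12,0,0.06,0,0,0,1]'

```text
time: 9.38
tool_pos: [552.8, 96.5, 54.8]
tcp_rot: [-3.141, 0.259, -2.99]
contact_force: [3.1, 1.3, 0.6]
grip_width: 31.8
```

```bash
python3 -c "
from p import *
plan(*pose_in(2,0,1),maxrows=20)"
```

```text
t 9.38 pos [552.8  96.5  54.8] q [ 0.02  0.5   1.87  0.07  0.51 -1.76] F [3.1 1.3 0.6] w 31.8
rem tool d [5.4 0.4 1.9] rv deg [-0.   0.2  0. ]
N 1
[np.float64(0.27), np.float64(0.02), np.float64(0.09), np.float64(-0.0), np.float64(0.04), np.float64(0.0)]
```

>>> step_arm --moves '[0.2,0,0.06,0,0,0,1,0.15,0,0.04,0,0,0,1]'

```text
time: 9.55
tool_pos: [549.5, 95.8, 52.8]
tcp_rot: [-3.141, 0.267, -2.991]
contact_force: [2.8, 2.7, 0.7]
grip_width: 31.7
```

```bash
python3 -c "
from p import *
plan(*pose_in(2,0,1),maxrows=20)"
```

```text
t 9.55 pos [549.5  95.8  52.8] q [ 0.02  0.5   1.89  0.07  0.49 -1.77] F [2.8 2.7 0.7] w 31.7
rem tool d [1.6 0.5 0.8] rv deg [-0.   0.6 -0. ]
N 1
[np.float64(0.08), np.float64(0.02), np.float64(0.04), np.float64(-0.01), np.float64(0.15), np.float64(-0.0)]
```

>>> step_arm --moves '[0.15,0,0.05,0,0.1,0,1,0.15,0,0.05,0,0,0,1]'

```text
time: 9.72
tool_pos: [547.5, 95.4, 51.3]
tcp_rot: [-3.14, 0.268, -2.992]
contact_force: [6.8, 5.9, 8.4]
grip_width: 31.6
```

```bash
python3 -c "
from p import *
plan(*pose_in(2,0,0),maxrows=20)"
```

```text
t 9.72 pos [547.5  95.4  51.3] q [ 0.01  0.5   1.9   0.07  0.48 -1.77] F [6.8 5.9 8.4] w 31.6
rem tool d [-1.   0.6  0.8] rv deg [-0.1  0.7 -0.1]
N 1
[np.float64(-0.05), np.float64(0.03), np.float64(0.04), np.float64(-0.02), np.float64(0.17), np.float64(-0.01)]
```

>>> step_arm --moves '[0.2,0,0.05,0,0.1,0,1,0.2,0,0.05,0,0,0,1]'

```text
time: 9.88
tool_pos: [547.5, 95.2, 51.6]
tcp_rot: [-3.139, 0.278, -2.993]
contact_force: [7.5, 4.5, 4.8]
grip_width: 31.5
```

```bash
python3 -c "
from p import *
plan(*pose_in(2,0,0),maxrows=20)"
```

```text
t 9.88 pos [547.5  95.2  51.6] q [ 0.01  0.49  1.91  0.08  0.47 -1.77] F [7.5 4.5 4.8] w 31.5
rem tool d [-0.9  0.8  1.2] rv deg [-0.2  1.3 -0.1]
N 1
[np.float64(-0.05), np.float64(0.04), np.float64(0.06), np.float64(-0.04), np.float64(0.32), np.float64(-0.03)]
```

>>> step_arm --moves '[0.5,0,0.13,0,0,0,1,0.5,0,0.13,0,0,0,1]'

```text
time: 10.05
tool_pos: [547.2, 93.9, 51.3]
tcp_rot: [-3.135, 0.319, -2.993]
contact_force: [17.5, 9.4, 13.6]
grip_width: 31.5
```

```bash
python3 -c "
from p import *
plan(*pose_in(2,0,0),maxrows=20)"
```

```text
t 10.05 pos [547.2  93.9  51.3] q [ 0.01  0.48  1.94  0.09  0.4  -1.79] F [17.5  9.4 13.6] w 31.5
rem tool d [-1.5  2.   1. ] rv deg [-0.4  3.6 -0.2]
N 1
[np.float64(-0.07), np.float64(0.1), np.float64(0.05), np.float64(-0.11), np.float64(0.9), np.float64(-0.04)]
```

>>> step_arm --moves '[0,0.05,0,0,0.6,0,1,0,0,0,0,0.3,0,0.05,0,0,0,0,0,0,0.05,0,0,0,0,0,0,0.05]'

```text
time: 10.38
tool_pos: [548.3, 94.9, 53.3]
tcp_rot: [-3.133, 0.259, -2.992]
contact_force: [-0.4, -0.5, -0.1]
grip_width: 43.0
```

```bash
python3 -c "
from p import *
plan(*pose_in(2,0,0),maxrows=20)"
```

```text
t 10.38 pos [548.3  94.9  53.3] q [ 0.02  0.5   1.89  0.05  0.5  -1.74] F [-0.4 -0.5 -0.1] w 43.0
rem tool d [0.2 1.2 2.6] rv deg [-0.5  0.2 -0.1]
N 1
[np.float64(0.01), np.float64(0.06), np.float64(0.13), np.float64(-0.12), np.float64(0.05), np.float64(-0.02)]
```

Released. I retreat along −z tool and look.

>>> step_arm --moves '[0,0,-0.4,0,0,0,0.05,0,0,-0.8,0,0,0,0.05,0,0,-1,0,0,0,0.05,0,0,-1,0,0,0,0.05,0.3,-0.2,-1,0,0,0,0,0.8,0,-0.5,0,0.3,0,0,1,0,0,0,0.6,0,0,1,0,0,0,0.8,0,0]'

```text
time: 11.05
tool_pos: [455.7, 77.7, 132.9]
tcp_rot: [-3.135, 0.128, -2.993]
contact_force: [0.6, 0.7, 0.7]
grip_width: 46.1
```

```bash
python3 -c "
from ov import *
o=get_obs();print(o['tool_pos'].round(1),o['tcp_rot'].round(3),o['joint_positions'].round(2))
for n in('top','scene'):
    cv2.imwrite(f'pics/{n}5.png',capture(n)[:,:,::-1])
objs=[('sleeve',*pk(2)),('lock',*pk(2)),('sleeve',*pk(1)),('lock',*pk(1))]
overlay('scene','pics/scene5.png','pics/c12.png',(290,140,110,90),6,objs)
crop('pics/scene5.png','pics/c13.png',290,140,110,90,6)
crop('pics/top5.png','pics/c14.png',250,150,130,100,6)
"
```

```text
[455.7  77.7 132.9] [-3.135  0.128 -2.993] [-0.01  0.27  1.93  0.02  0.81 -1.74]
```

View pics/c12.png

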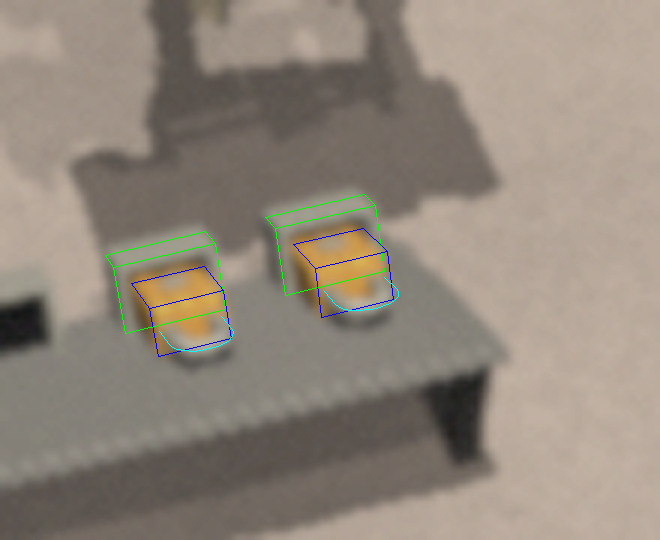

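View pics/c13.png

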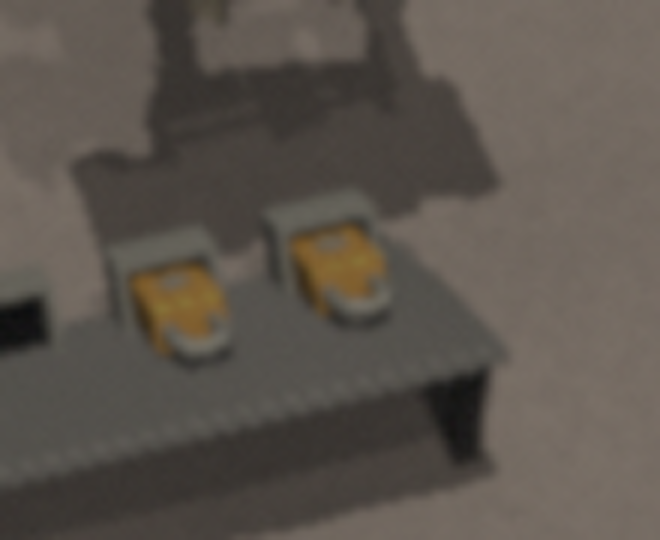

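View pics/c14.png

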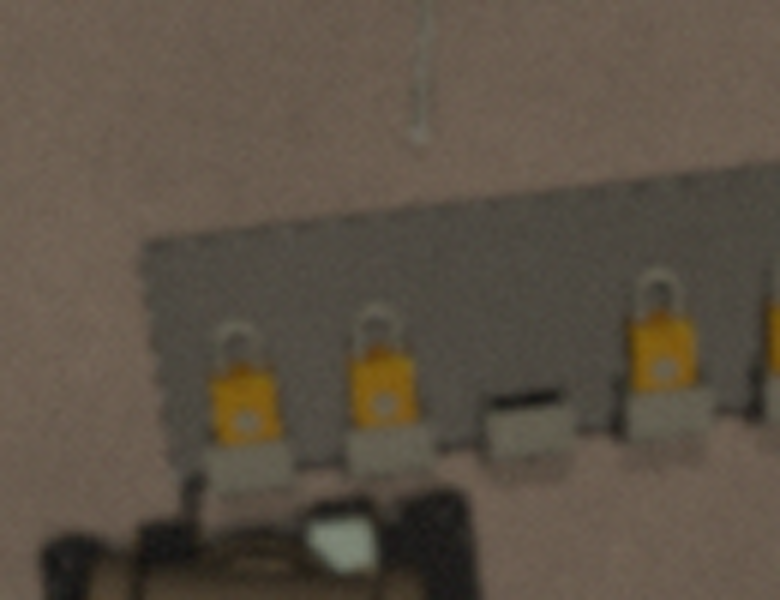

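Pocket +2 now matches its neighbour: shackle tips lie in line within about 0.3 px and the body sits equally deep. Next is spare R.

```bash
python3 -c "
from p import *
plan(*pose_b(496.7,-339.8,.173,(8,0,75),-.31),maxrows=20)"
```

```text
t 11.15 pos [455.6  77.9 132.3] q [-0.01  0.27  1.93  0.02  0.81 -1.74] F [-0.5  0.3 -0.5] w 46.0
rem tool d [  20.5 -418.6   57.9] rv deg [-0.2 25.1 -1.5]
N 22
[np.float64(0.05), np.float64(-0.95), np.float64(0.13), np.float64(-0.0), np.float64(0.28), np.float64(-0.02)]
[np.float64(0.05), np.float64(-0.95), np.float64(0.13), np.float64(-0.0), np.float64(0.28), np.float64(-0.02)]
[np.float64(0.04), np.float64(-0.95), np.float64(0.13), np.float64(-0.0), np.float64(0.28), np.float64(-0.02)]
[np.float64(0.04), np.float64(-0.95), np.float64(0.13), np.float64(-0.0), np.float64(0.28), np.float64(-0.02)]
[np.float64(0.04), np.float64(-0.95), np.float64(0.13), np.float64(-0.0), np.float64(0.28), np.float64(-0.02)]
[np.float64(0.04), np.float64(-0.95), np.float64(0.13), np.float64(-0.0), np.float64(0.28), np.float64(-0.02)]
[np.float64(0.04), np.float64(-0.95), np.float64(0.14), np.float64(-0.0), np.float64(0.28), np.float64(-0.02)]
[np.float64(0.04), np.float64(-0.95), np.float64(0.14), np.float64(-0.0), np.float64(0.28), np.float64(-0.02)]
[np.float64(0.03), np.float64(-0.95), np.float64(0.
[... 580 characters left out ...]
.float64(0.28), np.float64(-0.02)]
[np.float64(0.02), np.float64(-0.95), np.float64(0.14), np.float64(-0.0), np.float64(0.28), np.float64(-0.02)]
[np.float64(0.02), np.float64(-0.95), np.float64(0.14), np.float64(-0.0), np.float64(0.28), np.float64(-0.02)]
[np.float64(0.02), np.float64(-0.95), np.float64(0.14), np.float64(-0.0), np.float64(0.28), np.float64(-0.02)]
[np.float64(0.02), np.float64(-0.95), np.float64(0.14), np.float64(-0.0), np.float64(0.28), np.float64(-0.02)]
[np.float64(0.02), np.float64(-0.95), np.float64(0.14), np.float64(-0.0), np.float64(0.28), np.float64(-0.02)]
[np.float64(0.02), np.float64(-0.95), np.float64(0.14), np.float64(-0.0), np.float64(0.28), np.float64(-0.02)]
```

>>> step_arm --moves '[0.1,-0.95,0,0,0,0,-0.3,0.1,-0.95,0,0,0,0,-0.3,0.05,-0.95,0,0,0,0,-0.3,0.05,-0.95,0,0,0,0,-0.3,0.05,-0.95,0,0,0,0,-0.3,0.05,-0.95,0,0,0,0,-0.3,0.05,-0.95,0,0,0,0,-0.3,0.05,-0.95,0,0,0,0,-0.3]'

```text
time: 11.82
tool_pos: [472.2, -77.3, 132.2]
tcp_rot: [-3.133, 0.141, -2.986]
contact_force: [0.0, 0.6, -0.1]
grip_width: 59.5
```

>>> step_arm --moves '[0.05,-0.95,0,0,0,0,-0.3,0.05,-0.95,0,0,0,0,-0.3,0.05,-0.95,0,0,0.3,0,-0.3,0.05,-0.95,0,0,0.5,0,-0.3,0.05,-0.95,0,0,0.5,0,-0.3,0.05,-0.95,0,0,0.5,0,-0.3]'

```text
time: 12.32
tool_pos: [485.1, -198.2, 131.9]
tcp_rot: [-3.13, 0.02, -2.99]
contact_force: [-0.0, -0.8, 0.4]
grip_width: 59.8
```

```bash
python3 -c "
from p import *
plan(*pose_b(496.7,-339.8,.173,(8,0,75),-.31),maxrows=3)"
```

```text
t 12.32 pos [ 485.1 -198.2  131.9] q [-0.54  0.43  1.68  0.    1.01 -2.26] F [-0.  -0.8  0.4] w 59.8
rem tool d [   3.1 -140.8   58.5] rv deg [-0.5 18.9 -1.3]
N 8
[np.float64(0.02), np.float64(-0.88), np.float64(0.37), np.float64(-0.01), np.float64(0.59), np.float64(-0.04)]
[np.float64(0.01), np.float64(-0.88), np.float64(0.37), np.float64(-0.01), np.float64(0.59), np.float64(-0.04)]
[np.float64(-0.01), np.float64(-0.88), np.float64(0.36), np.float64(-0.01), np.float64(0.59), np.float64(-0.04)]
```

>>> step_arm --moves '[0.02,-0.88,0.3,0,0.59,0,-0.3,0.01,-0.88,0.3,0,0.59,0,-0.3,0,-0.88,0.3,0,0.59,0,-0.3,0,-0.88,0.3,0,0.59,0,-0.3,-0.02,-0.88,0.3,0,0.59,0,-0.3,-0.02,-0.8,0.3,0,0.59,0,-0.3,-0.02,-0.5,0.2,0,0.5,0,-0.3,0,0,0,0,0,0,-0.3]'

```text
time: 12.98
tool_pos: [504.2, -323.3, 88.8]
tcp_rot: [-3.123, -0.264, -2.996]
contact_force: [-0.8, 0.0, 0.5]
grip_width: 60.1
```

```bash
python3 -c "
from p import *
plan(*pose_b(496.7,-339.8,.173,(8,0,40),-.31),maxrows=3)"
```

```text
t 12.98 pos [ 504.2 -323.3   88.8] q [-0.6   0.72  1.3  -0.2   1.31 -2.25] F [-0.8  0.   0.5] w 60.1
rem tool d [-11.  -14.1  47.9] rv deg [-0.6  2.6 -1.5]
N 3
[np.float64(-0.18), np.float64(-0.24), np.float64(0.8), np.float64(-0.05), np.float64(0.22), np.float64(-0.13)]
[np.float64(-0.19), np.float64(-0.24), np.float64(0.79), np.float64(-0.05), np.float64(0.22), np.float64(-0.13)]
[np.float64(-0.2), np.float64(-0.24), np.float64(0.79), np.float64(-0.05), np.float64(0.22), np.float64(-0.13)]
```

>>> step_arm --moves '[-0.18,-0.24,0.75,-0.05,0.22,-0.13,-0.3,-0.19,-0.24,0.75,-0.05,0.22,-0.13,-0.3,-0.2,-0.24,0.6,-0.05,0.22,-0.13,-0.3,0,0,0,0,0,0,-0.3]'

```text
time: 13.32
tool_pos: [507.9, -337.7, 43.0]
tcp_rot: [3.142, -0.303, -2.966]
contact_force: [-1.0, 0.8, 0.1]
grip_width: 59.3
```

```bash
python3 -c "
from p import *
plan(*pose_b(496.7,-339.8,.173,(8,0,5.5),-.31),maxrows=3)
cv2.imwrite('pics/scene6.png',capture('scene')[:,:,::-1])
crop('pics/scene6.png','pics/c15.png',120,110,120,110,6)
"
```

```text
t 13.32 pos [ 507.9 -337.7   43. ] q [-0.6   0.81  1.26 -0.22  1.29 -2.26] F [-1.   0.8  0.1] w 59.3
rem tool d [-8.  -0.1 36.8] rv deg [-0.   0.4  0.1]
N 2
[np.float64(-0.2), np.float64(-0.0), np.float64(0.92), np.float64(-0.01), np.float64(0.05), np.float64(0.02)]
[np.float64(-0.2), np.float64(-0.0), np.float64(0.92), np.float64(-0.01), np.float64(0.05), np.float64(0.02)]
```

View pics/c15.png

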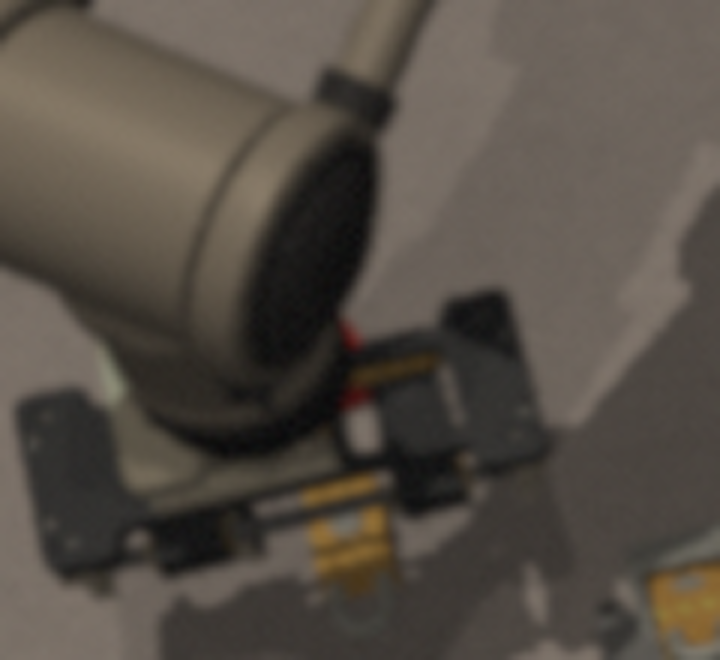

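The yellow lock (about (350,530) in the crop) sits between the fingers; the red look-alike is behind, clear of them. I descend.

>>> step_arm --moves '[-0.2,0,0.8,0,0.05,0,-0.3,-0.15,0,0.6,0,0.05,0,-0.3,0,0,0,0,0,0,-0.3]'

```text
time: 13.62
tool_pos: [507.9, -337.2, 17.5]
tcp_rot: [-3.137, -0.303, -2.967]
contact_force: [-0.2, 1.2, 0.1]
grip_width: 60.2
```

```bash
python3 -c "
from p import *
plan(*pose_b(496.7,-339.8,.173,(8,0,5.5),-.31),maxrows=3)
"
```

```text
t 13.62 pos [ 507.9 -337.2   17.5] q [-0.6   0.84  1.28 -0.23  1.24 -2.25] F [-0.2  1.2  0.1] w 60.2
rem tool d [-0.3 -0.6 12.5] rv deg [-0.3  0.4  0.1]
N 1
[np.float64(-0.02), np.float64(-0.03), np.float64(0.63), np.float64(-0.07), np.float64(0.1), np.float64(0.02)]
```

>>> step_arm --moves '[0,-0.03,0.5,-0.05,0.05,0,-0.3,0,0,0.1,0,0,0,-0.3,0,0,0,0,0,0,0]'

```text
time: 13.87
tool_pos: [504.9, -338.2, 7.4]
tcp_rot: [-3.139, -0.304, -2.967]
contact_force: [0.7, -0.6, 0.1]
grip_width: 56.6
```

```bash
python3 -c "
from p import *
plan(*pose_b(496.7,-339.8,.173,(8,0,5.5),-.31),maxrows=3)
"
```

```text
t 13.87 pos [ 504.9 -338.2    7.4] q [-0.61  0.85  1.29 -0.23  1.22 -2.25] F [ 0.7 -0.6  0.1] w 56.6
rem tool d [-0.2 -0.1  1.9] rv deg [-0.2  0.4  0.1]
N 1
[np.float64(-0.01), np.float64(-0.01), np.float64(0.1), np.float64(-0.04), np.float64(0.09), np.float64(0.01)]
```

>>> step_arm --moves '[0,0,0.08,0,0,0,0.2,0,0,0,0,0,0,1,0,0,0,0,0,0,1,0,0,0,0,0,0,1,0,0,0,0,0,0,1]'

```text
time: 14.28
tool_pos: [505.1, -338.7, 7.3]
tcp_rot: [-3.138, -0.301, -2.968]
contact_force: [0.9, -1.1, -3.4]
grip_width: 31.8
```

```bash
python3 -c "
from p import *
plan(*pose_b(496.7,-339.8,.173,(8,0,5.5),-.31),maxrows=3)
"
```

```text
t 14.28 pos [ 505.1 -338.7    7.3] q [-0.61  0.85  1.29 -0.23  1.22 -2.25] F [ 0.9 -1.1 -3.4] w 31.8
rem tool d [-0.1  0.4  1.9] rv deg [-0.2  0.5  0. ]
N 1
[np.float64(-0.01), np.float64(0.02), np.float64(0.09), np.float64(-0.06), np.float64(0.12), np.float64(0.0)]
```

```bash
sed -i "s/^H=dict.*/H=dict(x=8.5,z=7.3,d=.301)/" p.py; python3 -c "
from p import *
print(pose_in(0,38,30)[0])
plan(*pose_in(0,38,30),maxrows=1)"
```

```text
[585.36127266 -43.85402332 100.00277384]
t 14.28 pos [ 505.1 -338.7    7.3] q [-0.61  0.85  1.29 -0.23  1.22 -2.25] F [ 0.9 -1.1 -3.4] w 31.8
rem tool d [ -96.6  276.1 -128.2] rv deg [ -0.3 -32.1   1.4]
N 16
[np.float64(-0.3), np.float64(0.86), np.float64(-0.4), np.float64(-0.0), np.float64(-0.5), np.float64(0.02)]
```

>>> step_arm --moves '[0,0,-0.5,0,0,0,1,0,0,-0.9,0,0,0,1,0.2,0,-1,0,-0.4,0,1,0.2,0,-1,0,-0.6,0,1,0.2,0.2,-1,0,-0.6,0,1,0.2,0.5,-1,0,-0.6,0,1,0.1,0.8,-0.6,0,-0.6,0,1,0,0.95,-0.2,0,-0.6,0,1]'

```text
time: 14.95
tool_pos: [511.4, -287.8, 137.1]
tcp_rot: [-3.139, -0.056, -2.967]
contact_force: [0.0, -0.5, -1.1]
grip_width: 31.5
```

```bash
python3 -c "
from p import *
plan(*pose_in(0,38,40),maxrows=1)"
```

```text
t 14.95 pos [ 511.4 -287.8  137.1] q [-0.62  0.56  1.43 -0.04  1.19 -2.35] F [ 0.  -0.5 -1.1] w 31.5
rem tool d [-111.3  227.5   21.9] rv deg [  0.  -18.1   1.4]
N 13
[np.float64(-0.43), np.float64(0.88), np.float64(0.08), np.float64(0.0), np.float64(-0.35), np.float64(0.03)]
```

>>> step_arm --moves '[-0.35,0.9,-0.1,0,-0.35,0.03,1,-0.35,0.9,0,0,-0.35,0.03,1,-0.35,0.9,0,0,-0.35,0.03,1,-0.35,0.9,0,0,-0.35,0.03,1,-0.35,0.9,0,0,-0.35,0.03,1,-0.35,0.9,0,0,-0.35,0.03,1,-0.35,0.9,0,0,-0.35,0.03,1,-0.35,0.9,0,0,-0.35,0.03,1]'

```text
time: 15.62
tool_pos: [543.3, -130.4, 150.6]
tcp_rot: [-3.135, 0.156, -2.984]
contact_force: [0.1, -0.4, -2.6]
grip_width: 31.5
```

```bash
python3 -c "
from p import *
plan(*pose_in(0,38,35),maxrows=6)"
```

```text
t 15.62 pos [ 543.3 -130.4  150.6] q [-0.42  0.4   1.68  0.1   0.93 -2.2 ] F [ 0.1 -0.4 -2.6] w 31.5
rem tool d [-44.6  79.3  53.4] rv deg [-0.3 -5.9  0.4]
N 5
[np.float64(-0.45), np.float64(0.79), np.float64(0.53), np.float64(-0.02), np.float64(-0.29), np.float64(0.02)]
[np.float64(-0.43), np.float64(0.79), np.float64(0.54), np.float64(-0.02), np.float64(-0.29), np.float64(0.02)]
[np.float64(-0.42), np.float64(0.79), np.float64(0.55), np.float64(-0.02), np.float64(-0.29), np.float64(0.02)]
[np.float64(-0.41), np.float64(0.79), np.float64(0.56), np.float64(-0.02), np.float64(-0.29), np.float64(0.02)]
[np.float64(-0.4), np.float64(0.79), np.float64(0.57), np.float64(-0.02), np.float64(-0.29), np.float64(0.02)]
```

>>> step_arm --moves '[-0.5,0.8,0.1,0,-0.29,0.02,1,-0.45,0.8,0.3,0,-0.29,0.02,1,-0.42,0.79,0.4,0,-0.29,0.02,1,-0.41,0.79,0.5,0,-0.29,0.02,1,-0.2,0.4,0.4,0,-0.2,0.02,1,0,0,0,0,0,0,1]'

```text
time: 16.12
tool_pos: [578.7, -44.4, 129.0]
tcp_rot: [-3.136, 0.259, -2.985]
contact_force: [0.5, 0.7, -3.5]
grip_width: 31.9
```

```bash
python3 -c "
from ov import *
plan(*pose_in(0,38,10),maxrows=6)
p,r,o=cur()
for n in('top','scene'):
    cv2.imwrite(f'pics/{n}7.png',capture(n)[:,:,::-1])
objs=[('lock',*held(p,r)),('sleeve',*pk(0)),('sleeve',*pk(1)),('lock',*pk(1)),('lock',*pk(-1))]
overlay('scene','pics/scene7.png','pics/c16.png',(240,120,120,100),6,objs)
overlay('top','pics/top7.png','pics/c17.png',(280,160,120,90),6,objs)
"
```

```text
t 16.12 pos [578.7 -44.4 129. ] q [-0.26  0.42  1.74  0.15  0.75 -2.09] F [ 0.5  0.7 -3.5] w 31.9
rem tool d [-4.9 -0.3 48.8] rv deg [-0.2  0.   0.3]
N 3
[np.float64(-0.08), np.float64(-0.0), np.float64(0.81), np.float64(-0.02), np.float64(0.0), np.float64(0.03)]
[np.float64(-0.08), np.float64(-0.01), np.float64(0.81), np.float64(-0.02), np.float64(0.0), np.float64(0.03)]
[np.float64(-0.08), np.float64(-0.01), np.float64(0.81), np.float64(-0.02), np.float64(0.0), np.float64(0.03)]
```

View pics/c16.png

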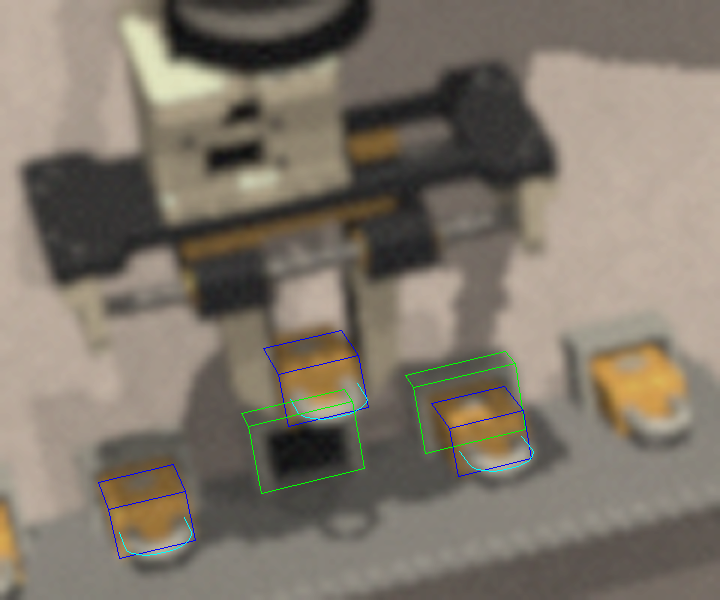

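View pics/c17.png

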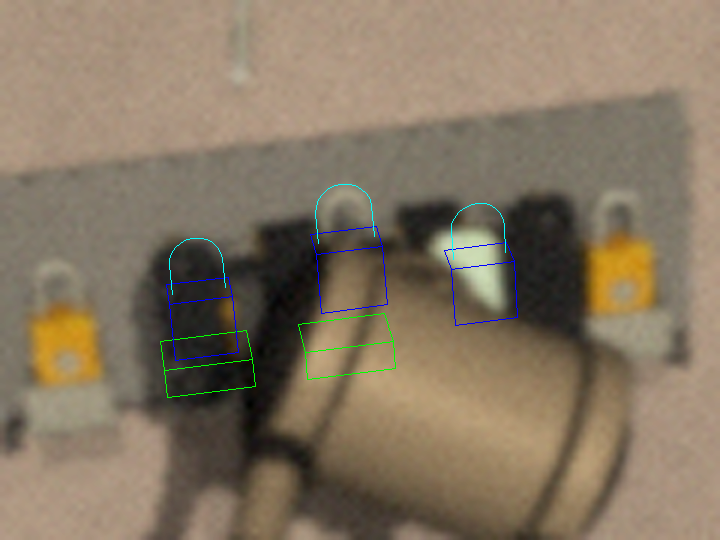

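>>> step_arm --moves '[-0.1,0,0.8,0,0,0.03,1,-0.1,0,0.8,0,0,0.03,1,-0.05,0,0.4,0,0,0,1,0,0,0,0,0,0,1]'

```text
time: 16.55
tool_pos: [596.4, -47.6, 95.9]
tcp_rot: [-3.132, 0.264, -2.99]
contact_force: [-1.9, 0.7, -1.6]
grip_width: 32.1
```

```bash
python3 -c "
from p import *
plan(*pose_in(0,36,3),maxrows=6)"
```

```text
t 16.55 pos [596.4 -47.6  95.9] q [-0.26  0.49  1.73  0.15  0.68 -2.09] F [-1.9  0.7 -1.6] w 32.1
rem tool d [ 3.   5.5 19.7] rv deg [-0.5  0.3  0. ]
N 2
[np.float64(0.07), np.float64(0.14), np.float64(0.49), np.float64(-0.07), np.float64(0.04), np.float64(0.0)]
[np.float64(0.07), np.float64(0.14), np.float64(0.49), np.float64(-0.07), np.float64(0.04), np.float64(0.0)]
```

>>> step_arm --moves '[0.07,0.14,0.45,-0.07,0.04,0,1,0.07,0.12,0.3,-0.07,0.04,0,1,0,0,0,0,0,0,1]'

```text
time: 16.8
tool_pos: [597.2, -43.6, 81.1]
tcp_rot: [3.141, 0.259, -2.991]
contact_force: [-0.1, 0.1, -2.2]
grip_width: 31.6
```

```bash
python3 -c "
from p import *
plan(*pose_in(0,36,2),maxrows=6)"
```

```text
t 16.8 pos [597.2 -43.6  81.1] q [-0.26  0.51  1.74  0.17  0.66 -2.1 ] F [-0.1  0.1 -2.2] w 31.6
rem tool d [0.2 1.5 6. ] rv deg [ 0.  0. -0.]
N 1
[np.float64(0.01), np.float64(0.08), np.float64(0.3), np.float64(0.01), np.float64(0.0), np.float64(-0.01)]
```

>>> step_arm --moves '[0,0.08,0.2,0,0,0,1,-0.02,0,0.08,0,0,0,1]'

```text
time: 16.97
tool_pos: [598.8, -41.8, 75.9]
tcp_rot: [3.141, 0.259, -2.992]
contact_force: [-0.8, 0.6, -2.2]
grip_width: 31.8
```

```bash
python3 -c "
from p import *
plan(*pose_in(0,36,1),maxrows=6)"
```

```text
t 16.97 pos [598.8 -41.8  75.9] q [-0.25  0.52  1.74  0.17  0.65 -2.09] F [-0.8  0.6 -2.2] w 31.8
rem tool d [0.3 0.  1.5] rv deg [ 0.   0.  -0.1]
N 1
[np.float64(0.01), np.float64(0.0), np.float64(0.07), np.float64(0.0), np.float64(0.01), np.float64(-0.01)]
```

At n≈2.4 mm and laterally on target, I slide downhill.

>>> step_arm --moves '[0.35,0,0.12,0,0,0,1,0.35,0,0.12,0,0,0,1,0,0,0,0,0,0,1]'

```text
time: 17.22
tool_pos: [585.7, -43.5, 67.0]
tcp_rot: [3.141, 0.26, -2.991]
contact_force: [-0.8, 0.8, -1.6]
grip_width: 31.9
```

```bash
python3 -c "
from p import *
plan(*pose_in(0,18,2),maxrows=6)"
```

```text
t 17.22 pos [585.7 -43.5  67. ] q [-0.26  0.52  1.78  0.18  0.61 -2.12] F [-0.8  0.8 -1.6] w 31.9
rem tool d [ 2.7 -0.3  0.7] rv deg [0. 0. 0.]
N 1
[np.float64(0.14), np.float64(-0.01), np.float64(0.04), np.float64(0.0), np.float64(0.01), np.float64(0.0)]
```

>>> step_arm --moves '[0.25,-0.01,0.08,0,0,0,1,0.2,0,0.06,0,0,0,1]'

```text
time: 17.38
tool_pos: [577.5, -45.1, 62.2]
tcp_rot: [-3.141, 0.261, -2.99]
contact_force: [0.0, 0.4, -1.7]
grip_width: 31.7
```

```bash
python3 -c "
from p import *
plan(*pose_in(0,8,2),maxrows=6)"
```

```text
t 17.38 pos [577.5 -45.1  62.2] q [-0.27  0.51  1.81  0.19  0.59 -2.14] F [ 0.   0.4 -1.7] w 31.7
rem tool d [3.  0.1 1.1] rv deg [-0.   0.1  0. ]
N 1
[np.float64(0.15), np.float64(0.0), np.float64(0.05), np.float64(-0.0), np.float64(0.03), np.float64(0.0)]
```

>>> step_arm --moves '[0.2,0,0.08,0,0,0,1,0.2,0,0.08,0,0,0,1]'

```text
time: 17.55
tool_pos: [572.0, -46.5, 58.1]
tcp_rot: [-3.14, 0.266, -2.991]
contact_force: [3.9, 3.0, 2.2]
grip_width: 31.9
```

```bash
python3 -c "
from p import *
plan(*pose_in(0,0,1),maxrows=6)"
```

```text
t 17.55 pos [572.  -46.5  58.1] q [-0.27  0.51  1.83  0.2   0.56 -2.15] F [3.9 3.  2.2] w 31.9
rem tool d [3.8 0.7 1.9] rv deg [-0.1  0.4 -0. ]
N 1
[np.float64(0.19), np.float64(0.03), np.float64(0.1), np.float64(-0.03), np.float64(0.1), np.float64(-0.0)]
```

Pushing on the stop. I continue until solid.

>>> step_arm --moves '[0.2,0.02,0.08,0,0.08,0,1,0.2,0.02,0.07,0,0,0,1,0.3,0,0.09,0,0.08,0,1]'

```text
time: 17.8
tool_pos: [567.9, -48.6, 55.1]
tcp_rot: [-3.133, 0.275, -2.992]
contact_force: [20.8, 13.3, 13.4]
grip_width: 31.5
```

```bash
python3 -c "
from p import *
plan(*pose_in(0,0,0),maxrows=6)"
```

```text
t 17.8 pos [567.9 -48.6  55.1] q [-0.28  0.51  1.86  0.21  0.53 -2.17] F [20.8 13.3 13.4] w 31.5
rem tool d [-1.5  2.1  1.1] rv deg [-0.5  0.9 -0.1]
N 1
[np.float64(-0.07), np.float64(0.1), np.float64(0.05), np.float64(-0.13), np.float64(0.23), np.float64(-0.02)]
```

>>> step_arm --moves '[0.3,0.08,0.09,-0.1,0.1,0,1,0,0.05,0,0,0.1,0,1]'

```text
time: 17.97
tool_pos: [568.9, -47.6, 56.2]
tcp_rot: [-3.134, 0.277, -2.992]
contact_force: [-1.1, 0.3, -1.2]
grip_width: 31.6
```

```bash
python3 -c "
from p import *
plan(*pose_in(0,0,0),maxrows=6)"
```

```text
t 17.97 pos [568.9 -47.6  56.2] q [-0.28  0.51  1.85  0.21  0.53 -2.17] F [-1.1  0.3 -1.2] w 31.6
rem tool d [-0.1  1.3  1.9] rv deg [-0.5  1.  -0.1]
N 1
[np.float64(-0.0), np.float64(0.06), np.float64(0.09), np.float64(-0.12), np.float64(0.26), np.float64(-0.02)]
```

>>> step_arm --moves '[0,0,0.05,0,0,0,0.05,0,0,0,0,0,0,0.05,0,0,0,0,0,0,0.05,0,0,-0.4,0,0,0,0.05,0,0,-0.8,0,0,0,0.05,0,0,-1,0,0,0,0.05,0,0,-1,0,0,0,0.05,0.3,0,-1,0,0,0,0.05]'

```text
time: 18.63
tool_pos: [533.4, -50.7, 131.3]
tcp_rot: [-3.141, 0.259, -2.993]
contact_force: [0.1, -0.5, 0.2]
grip_width: 43.7
```

>>> step_arm --moves '[0.8,0,-0.5,0,0.3,0,0,1,0,-0.3,0,0.5,0,0,1,0,0,0,0.5,0,0,1,0,0,0,0,0,0,1,0,0,0,0,0,0,0.5,0,0,0,0,0,0]'

```text
time: 19.13
tool_pos: [419.9, -67.9, 129.7]
tcp_rot: [-3.138, 0.164, -2.992]
contact_force: [-0.4, 0.0, 0.0]
grip_width: 46.0
```

```bash
python3 -c "
from ov import *
for n in('top','scene'):
    cv2.imwrite(f'pics/{n}8.png',np.mean([capture(n)[:,:,::-1].astype(float) for _ in range(3)],0).round().astype(np.uint8))
objs=[('lock',*pk(i)) for i in(2,1,0,-1,-2)]
crop('pics/top8.png','pics/c18.png',265,165,140,85,5)
crop('pics/scene8.png','pics/c19.png',210,160,175,95,4)
"
```

```text
(no output)
```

View pics/c18.png

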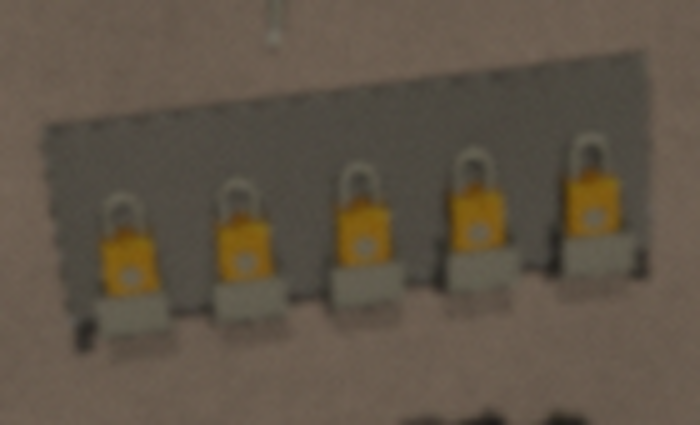

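View pics/c19.png

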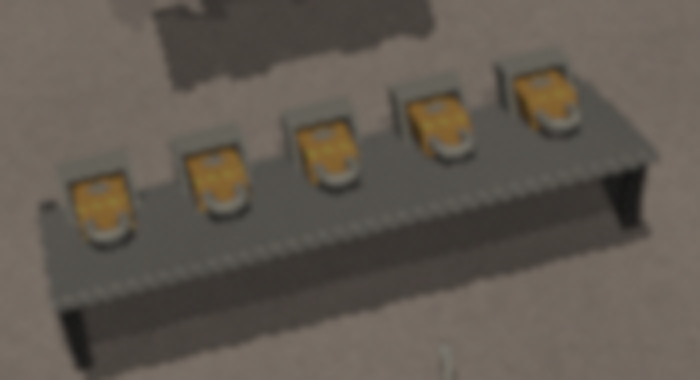

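View pics/scene8.png

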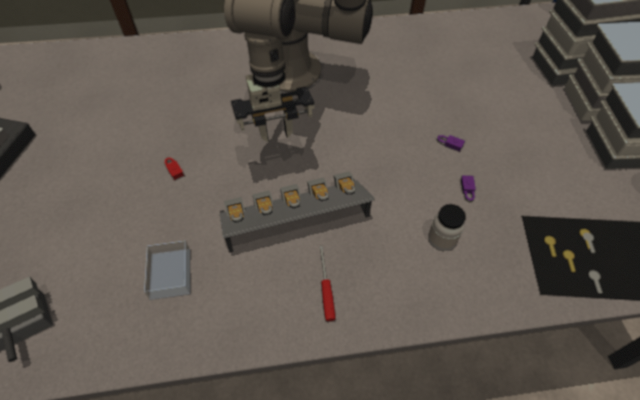

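All five look alike. A number check: the colour centroids of the five locks should be evenly spaced on one line.

```bash
python3 - <<'E'
from fit import *
im=imgs("8")
for n,ks in(("top",[(2,291,217),(1,314,214),(0,338,211),(-1,361,208),(-2,384,205)]),("scene",[(2,347,185),(1,320,191),(0,292,198),(-1,265,204),(-2,236,211)])):
    d=im[n];c=[]
    for k,u,v in ks:
        w=d[v-13:v+14,u-11:u+12];w=np.clip(w-np.median(d)-.06,0,None);yy,xx=np.mgrid[v-13:v+14,u-11:u+12]
        c.append([(w*xx).sum()/w.sum(),(w*yy).sum()/w.sum(),w.sum()])
    c=np.array(c);kk=np.array([2,1,0,-1,-2.])
    f=[np.polyfit(kk[[1,3,4]],c[[1,3,4],j],1) for j in(0,1)]
    print(n,c.round(2).tolist());print(np.c_[[np.polyval(f[j],kk)-c[:,j] for j in(0,1)]].T.round(2).tolist())
print(get_obs()['contact_force'].round(1),get_obs()['time'])
E
```

```text
top [[290.28, 216.51, 21.1], [313.18, 213.64, 20.79], [336.94, 210.56, 21.48], [359.63, 207.74, 21.56], [382.58, 204.74, 21.98]]
[[-0.21, 0.1], [0.04, 0.01], [-0.57, 0.12], [-0.12, -0.02], [0.08, 0.01]]
scene [[345.54, 183.62, 13.88], [319.0, 189.91, 14.28], [291.28, 196.66, 13.82], [263.65, 203.22, 14.2], [235.0, 210.02, 14.2]]
[[1.55, -0.43], [0.14, -0.02], [-0.09, -0.08], [-0.42, 0.07], [0.28, -0.04]]
[ 0.1 -0.3  0.1] 19.4333
```

```bash
python3 -c "
from plant import *
print(close_job())"
```

```text
the job is handed in; nothing more can be done
None
```

I put both spare padlocks into the two empty pockets, first and third from the robot's left, and handed the job in at about 19.4 s. No verdict was reported, so the result rests on my own checks.

**First padlock:** it had to be set down and gripped again at an angle, because the wrist could not reach square to the slope. I gripped the second one at that angle from the start.

**Push home:** each padlock was pushed down the slope against the stop until it stopped moving, at about 23–28 N, and then released.

**Last checks:**
- **Depth:** in the top view, both spares sit as deep as the three fixed padlocks, within about 0.1 px (0.3 mm).
- **Sideways:** the one in the third pocket is about 0.6 px (1.7 mm) off centre, within the sleeve's play and the 4.5 mm limit. The other is about 0.2 px off.
- **Check that disagreed:** in the scene view, the line through the fixed padlocks missed the first-pocket padlock by about 1.5 px sideways. I put most of that down to perspective, since the top view did not show it, but I did not confirm it.
- **Surroundings:** the jar, tub, screwdriver and the red and purple look-alikes looked where they were at the start. The arm was clear, with about 0 N on the tool.

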